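# Set out a flower-maker's gluing place

## Task

Set out the gluing place: build a drying stand in the middle of the white board by laying the thick L-shaped block flat on it and the thin L-shaped block flat on top of that, turned half round so that the two make one square outline with their corners opposite, then stand the box of petals upright on the middle of the stand. Stand the jar of sticks on the table midway between the blue glue pot and the black coaster, and lay the small tape roll flat on the middle of the coaster. Leave the glue bottle and the tangerine where they are.

Things in the scene. Friction and masses are not known exactly. Their poses are not given: they have to be found in the camera images.
- thick_block: thick L-shaped corner block of plain brown wood, lying flat, 24 mm high, no holes, about 100 g. Both legs 96 mm long (outside) and 40 mm wide. Origin: at the inner corner of the L, on the underside; z up. One leg runs along +x (x -40 to 56, y -40 to 0 mm), the other along +y (x -40 to 0, y -40 to 56 mm), so the centre of its 96 mm square outline is at x 8, y 8 mm.
- thin_block: thin L-shaped corner block of the same brown wood, same outline, origin and axes as the thick one, but only 16 mm high (about 70 g), with a dark 12 mm screw hole showing near the end of each leg.
- petal_box: small open clear-plastic box of pink petals, 80 (x) by 56 (y) by 38 mm high, walls 3 mm, about 90 g; origin at the centre of its underside, z up. The petals are fixed in it.
- stick_jar: clear jar packed with bamboo sticks, 60 mm diameter, glass 85 mm high, stick ends to 100 mm; about 200 g; origin at the centre of its underside, z up.
- tape: small roll of tan floral tape lying flat, 60 mm outside diameter, hole 34 mm, 25 mm high, about 60 g; origin at the centre of its underside, z up. (A far bigger roll at the right edge of the table is not meant.)
- board: white square board fixed flat on the table, 140 by 140 by 6 mm; origin at the centre of its UNDERSIDE (the top is 6 mm higher), x and y along its edges.
- pot: blue glue pot fixed on the table, 84 mm diameter, 70 mm high, black top; origin at the centre of its underside. Its centre is always 240 mm from the coaster's; its x axis lies along that line (either way).
- coaster: flat black round coaster fixed on the table, 110 mm diameter, 6 mm thick; origin at the centre of its UNDERSIDE.
- glue_bottle: loose white glue bottle standing upright, 44 mm diameter, 110 mm high, origin at the centre of its underside. Not part of the job: leave it standing where it is.
- tangerine: loose tangerine, 58 mm across, 43 mm high, origin at the centre of its underside. Not part of the job: leave it where it is. Other clutter (bucket to 200 mm, crate, tray, mug, jars, scissors, power strip) is fixed and stands outside the work area, more than 0.74 m ahead of or 0.49 m beside the robot.
Not all that is in view belongs to the job. Leave any green or purple look-alike of the thick_block alone.

How it is judged:
By the outcome, as a careful person would: the job done as asked, in the order asked, and still so for the second after the job is handed in, with the robot touching nothing.
It also fails if it takes over 122 s, if anything falls off the work surface, if the arm or the gripper's body presses on something with over 40 N, if the wrist force passes 120 N, or if a joint passes its speed limit or range.

## Robot

A 6-joint arm with a two-finger parallel gripper is mounted at the origin on the work surface. World frame = base frame: x ahead of the robot, y to its left, z up, the work surface at z = 0. Lengths are in m, angles in rad, forces in N, time in s.
With the tool pointing down it reaches from about 0.225 to 0.875 m from the base axis. Payload 3.4 kg.
Tool frame: the origin (TCP) lies at the very end of the fingers, on their centre line; the grasp point (between the pads) lies manip.hold_point_z behind it (manip.hold_point_z is the distance from the TCP to the grasp point, in m); x points along the fingers, y is the direction in which the jaws open and shut, and the axes are right-handed (so a half turn about x gives the same grasp; the last joint's range is limited). The gripper opens to 85 mm and grips with 20 to 120 N. Pads are 22 mm wide; open, the fingers measure 114 mm over their backs; the gripper's body (76 mm by 85 mm) begins 54 mm behind the grasp point. The pads swing forward as they close: fully open they stand 13 mm farther back than shut.
Start: joints at [1.035, 0.276, 1.505, -0, 1.361, -0.121], TCP at [0.232, 0.526, 0.231] pointing down, gripper open.
Joint ranges: [-2.89, 2.89], [-0.75, 2.08], [0.22, 2.7], [-1.18, 4.32], [0.11, 2.71], [-2.7, 2.7]. Speed limits (rad/s): [2.57, 2.57, 3.14, 3.14, 3.14, 3.14].

## Interface

Orientations are given as a unit quaternion [w, x, y, z].
In Python, from rig import manip gives the robot as it stands.
- The arm moves only by the tool step_arm, never from a script. Its argument "targets" is a list of rows, each a list of 2 entries, a list of its own where there are three numbers: the shift along the tool's x, y, z in mm, then the turn about the tool's x in degrees. A call has 1 to 20 rows; each row is the pose to reach, as a shift and turn from the pose commanded when the call began, along the tool's axes at that moment; what a row does not reach only later rows make up. A row lasts 1/10 s, in which the tool goes at most 50 mm and 8.59 degrees, less where a joint would pass 70% of its speed; a pose out of reach is approached as far as the arm can. A call with a gripper value outside its range is refused whole. "grip" is the closure, from 0 (fully open) to 1 (shut), set as the call begins (left out, the last holds). The fingers move at their own pace and stop on an object; "grip_force" is the grip in N (left out, the last holds). Time passes only in rows, so rows that repeat a pose let the fingers close. It gives the time, the measured TCP pose, the force and the opening at its end, in the units of the state.
- manip.get_state(): the state, without advancing time (a new reading comes with each control period).
- manip.get_image(name): name is "scene" or "top" or "wrist"; returns a dict with "image" (480x640x3 uint8, red, green, blue), "fx", "fy", "cx", "cy" (pixels), "pose" (4x4, takes a point from camera to world coordinates). Camera axes: x right, y down, z forward; pixel columns grow to the right and rows downward; lengths in m; the calibration is good to about 2 mm. A picture is of the moment at which its call begins. There is no depth.
- manip.sign_off(): hands the job in, once; it reports no verdict.
Trained networks look in a picture, given as the dict that the camera call returned (one of the last four; its "shot" number tells which), for a name from the list of things; names that differ only in an ending like _2 or _b are one class to them, and where a whole thing is asked for, a point or a joint stands for the part that bears it (a point fixed in the world has none). Each returns a list of dicts, best first, with "confidence" (0 to 1); they miss things now and then, are a little off and sometimes report something else, mostly with a low value. They report only what shows in the picture. A call takes as long as a camera call. They do not tell look-alikes from the thing itself.
- manip.search_frame(picture, thing): "xyz" ([x, y, z] in m, in world coordinates, good to about 4 mm: the middle of the surface that is visible of it).
- manip.regions_of(picture, thing): "region" (480x640 bool, what is visible of it).
The state is a dict: "clock": time; "qpos": joint angles; "qd": joint speeds; "effort": joint torques, N m; "position": TCP position; "ee_rot": TCP orientation; "contact_force": force on the tool from outside, world axes, zero at the start; "moment": the same for the moment, N m; "width": finger opening in m.
Only numpy, scipy, OpenCV 4.12 (cv2) and the standard library are available. Lean on these libraries where they do the work, as an engineer would, in place of code of your own. Each camera call takes 0.05 s, during which the arm holds its last target.

## Working session

There is one attempt and no reset: what is moved stays moved. The work goes in short steps, Python scripts to look and compute and a tool call to move; the robot and the scene stay as the last step left them, time stands still between calls to the robot, and variables do not carry over. Pictures are saved under pics/ and viewed, and the job is handed in when it is done.

Besides the shell and the picture viewer there is one more tool, called by a JSON object that holds its "fn" and its "kwargs". step_arm: Moves the arm, as the interface text tells. Its arguments: {"type":"object","properties":{"targets":{"type":"array"},"grip":{"type":"number"},"grip_force":{"type":"number"}},"required":["targets"]}

```bash
ls; mkdir -p pics; python3 - <<'E'
from rig import manip
import cv2
print(manip.get_state(), manip.hold_point_z)
for n in ("scene","top","wrist"):
    p=manip.get_image(n); cv2.imwrite(f"pics/{n}0.png",p["image"][:,:,::-1]); print(n,p["fx"],p["cx"],p["cy"],p["pose"].round(3).tolist() if hasattr(p["pose"],'round') else p["pose"])
E
```

```text
pics
{'clock': 0.0, 'qpos': array([ 1.03499486e+00,  2.76597593e-01,  1.50616279e+00, -1.87148220e-05,
        1.36072416e+00, -1.20963921e-01]), 'qd': array([-0.0001527 , -0.00095908, -0.00022678,  0.00069849,  0.00079561,
       -0.00308299]), 'effort': array([-1.33890262e-03, -4.16776371e+01, -2.45799816e+01, -2.56282556e-04,
        1.14843503e-02,  1.53212994e-05]), 'position': array([0.23145636, 0.52575393, 0.23042643]), 'ee_rot': array([ 0.69174085,  0.14498116,  0.69216005, -0.14625162]), 'contact_force': array([-0.19904388,  0.49792819,  0.50318585]), 'moment': array([0.08514312, 0.00761121, 0.05878031]), 'width': 0.08574460960031251} 0.0187
scene 464.54085438169915 311.6412194827282 241.18872451582544 [[-0.205, 0.59, -0.781, 1.27], [0.979, 0.138, -0.152, 0.141], [0.018, -0.795, -0.606, 0.649], [0.0, 0.0, 0.0, 1.0]]
top 564.5631659287122 322.74976553698724 241.4664011220068 [[-0.006, -0.986, 0.169, 0.237], [-1.0, 0.005, -0.005, 0.007], [0.004, -0.169, -0.986, 1.581], [0.0, 0.0, 0.0, 1.0]]
wrist 356.1253953297894 318.8384431128543 237.86216401280728 [[0.403, 0.868, 0.289, 0.157], [0.915, -0.382, -0.129, 0.559], [-0.002, 0.316, -0.949, 0.373], [0.0, 0.0, 0.0, 1.0]]
```

View pics/top0.png

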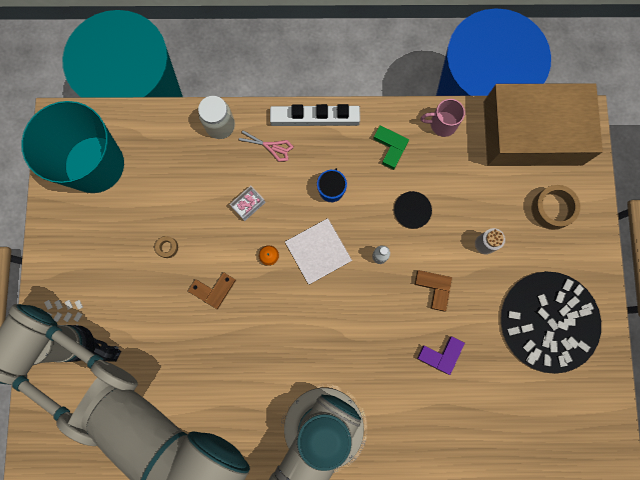

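View pics/scene0.png

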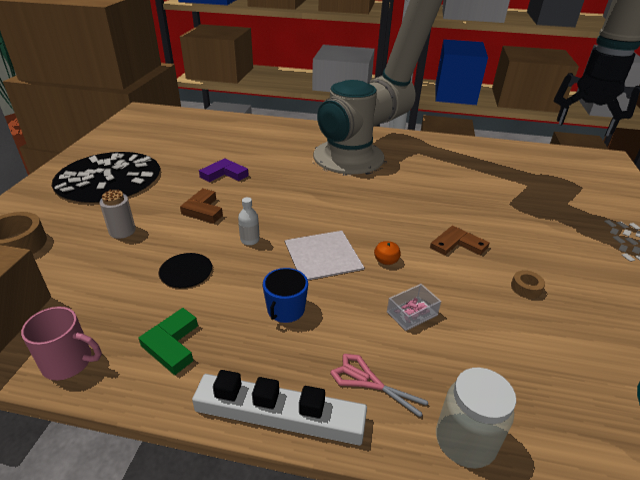

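View pics/wrist0.png

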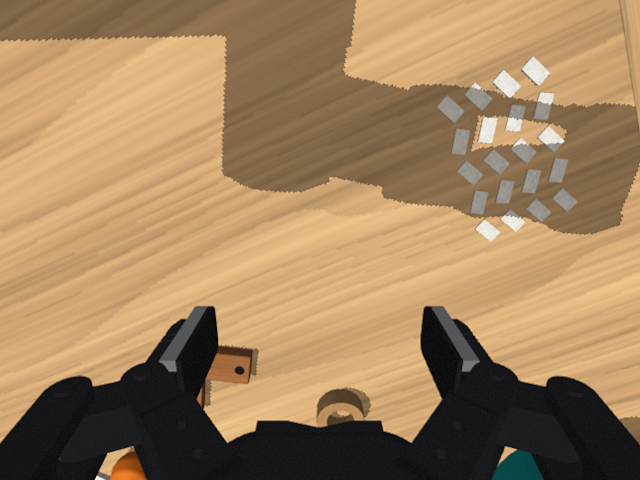

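```bash
cat > h.py <<'E'
import numpy as np, cv2, sys, pickle, os
from rig import manip
from scipy.optimize import minimize
def cyl(r,z0,z1,n=40):
    a=np.linspace(0,2*np.pi,n,endpoint=False)
    return np.array([[r*np.cos(t),r*np.sin(t),z] for z in (z0,z1) for t in a])
def box(x0,x1,y0,y1,z0,z1): return np.array([[x,y,z] for x in(x0,x1) for y in (y0,y1) for z in (z0,z1)])
def L(h): return [box(-40,56,-40,0,0,h),box(-40,0,-40,56,0,h)]
M={'thick_block':L(24),'thin_block':L(16),'petal_box':[box(-40,40,-28,28,0,38)],
 'stick_jar':[cyl(30,0,85),cyl(24,85,97)],'tape':[cyl(30,0,25)],'board':[box(-70,70,-70,70,0,6)],
 'pot':[cyl(42,0,70)],'coaster':[cyl(55,0,6)],'glue_bottle':[cyl(22,0,75),cyl(9,75,110)],'tangerine':[cyl(24,0,43),cyl(29,15,28)]}
def proj(p,P):
    T=np.linalg.inv(np.array(p['pose'])); q=P@T[:3,:3].T+T[:3,3]
    return np.c_[p['fx']*q[:,0]/q[:,2]+p['cx'],p['fy']*q[:,1]/q[:,2]+p['cy']]
def place(V,x,y,yaw,z):
    c,s=np.cos(yaw),np.sin(yaw); V=V/1000.
    return np.c_[x+c*V[:,0]-s*V[:,1],y+s*V[:,0]+c*V[:,1],z+V[:,2]]
S=4
def render(p,name,x,y,yaw,z,roi):
    r0,r1,c0,c1=roi; im=np.zeros(((r1-r0)*S,(c1-c0)*S),np.uint8)
    for V in M[name]:
        uv=(proj(p,place(V,x,y,yaw,z))-[c0,r0]+0.5)*S-0.5
        h=cv2.convexHull(uv.astype(np.float32)); cv2.fillConvexPoly(im,np.round(h*16).astype(np.int32),1,shift=4)
    return cv2.resize(im.astype(np.float32),None,fx=1/S,fy=1/S,interpolation=cv2.INTER_AREA)
def iou(prs,name,q,z):
    tot=0
    for p,m in prs:
        ys,xs=np.nonzero(m); roi=(max(ys.min()-25,0),min(ys.max()+25,480),max(xs.min()-25,0),min(xs.max()+25,640))
        R=render(p,name,q[0],q[1],q[2],z,roi); mm=m[roi[0]:roi[1],roi[2]:roi[3]].astype(np.float32)
        tot+=np.minimum(R,mm).sum()/max(np.maximum(R,mm).sum(),1)
    return tot/len(prs)
ROUND=('stick_jar','tape','pot','coaster','glue_bottle','tangerine')
def fit(prs,name,x,y,z,yaws=None):
    if yaws is None: yaws=[0] if name in ROUND else np.radians(np.arange(0,360 if 'block' in name else (90 if name=='board' else 180),15))
    c=sorted([(iou(prs,name,(x,y,a),z),a) for a in yaws])[::-1][:3]
    best=None
    for _,a in c:
        f=lambda v:-iou(prs,name,(v[0]/1000,v[1]/1000,v[2]/50),z)
        s0=np.array([x*1000,y*1000,a*50]); sx=np.array([s0,s0+[5,0,0],s0+[0,5,0],s0+[0,0,6 if name not in ROUND else 0.01]])
        r=minimize(f,s0,method='Nelder-Mead',options=dict(initial_simplex=sx,xatol=.05,fatol=1e-5,maxiter=200))
        if best is None or -r.fun>best[0]: best=(-r.fun,r.x[0],r.x[1],np.degrees(r.x[2]/50))
    return best
def yawof(q): # tool frame: x down; return angle of tool y and z in world
    from scipy.spatial.transform import Rotation as Ro
    R=Ro.from_quat([q[1],q[2],q[3],q[0]]).as_matrix(); return R
E
cat > m.py <<'E'
from h import *
top=manip.get_image('top'); sc=manip.get_image('scene')
out={}
for n in M:
    prs=[];txt=n
    x=y=None
    zs={'board':0.006}
    for nm,p in (('top',top),('scene',sc)):
        F=manip.search_frame(p,n); G=manip.regions_of(p,n)
        txt+=f"\n  {nm} F:"+str([(np.round(f['xyz'],3).tolist(),round(f['confidence'],2)) for f in F])+" G:"+str([(np.argwhere(g['region']).mean(0).round()[::-1].tolist(),int(g['region'].sum()),round(g['confidence'],2)) for g in G])
        out[n,nm]=(F,G)
    print(txt)
pickle.dump((top,sc,out),open('m0.pkl','wb'))
E
python3 m.py
```

```text
thick_block
  top F:[([0.187, -0.324, 0.025], 0.97), ([0.383, -0.313, 0.022], 0.61), ([0.792, -0.196, 0.023], 0.57)] G:[([435.0, 288.0], 865, 0.86), ([390.0, 145.0], 748, 0.85), ([442.0, 355.0], 950, 0.76)]
  scene F:[([0.801, -0.197, 0.023], 0.95), ([0.203, -0.331, 0.026], 0.74), ([0.4, -0.308, 0.022], 0.59), ([0.379, 0.301, 0.018], 0.44)] G:[([223.0, 171.0], 712, 0.91), ([202.0, 207.0], 929, 0.89), ([170.0, 341.0], 2184, 0.78)]
thin_block
  top F:[([0.371, 0.302, 0.015], 0.9)] G:[([213.0, 291.0], 799, 0.93)]
  scene F:[([0.381, 0.301, 0.017], 0.55)] G:[([458.0, 242.0], 974, 0.94), ([528.0, 284.0], 726, 0.57)]
petal_box
  top F:[([0.618, 0.212, 0.019], 0.84)] G:[([247.0, 203.0], 625, 0.62)]
  scene F:[([0.621, 0.213, 0.02], 0.79), ([0.489, 0.016, 0.002], 0.34)] G:[([413.0, 307.0], 1680, 0.62)]
stick_jar
  top F:[([0.493, -0.452, 0.089], 0.71), ([0.38, -0.316, 0.022], 0.57)] G:[([490.0, 241.0], 546, 0.95), ([247.0, 203.0], 627, 0.69)]
  scene F:[([0.518, -0.447, 0.065], 0.81), ([0.4, -0.31, 0.025], 0.73)] G:[([117.0, 214.0], 1296, 0.59)]
tape
  top F:[([0.489, 0.438, 0.029], 0.74)] G:[([166.0, 247.0], 298, 0.54), ([268.0, 255.0], 320, 0.17)]
  scene F:[] G:[([527.0, 284.0], 753, 0.81)]
board
  top F:[] G:[([318.0, 251.0], 2385, 0.87)]
  scene F:[([0.487, 0.014, 0.0], 0.78)] G:[([323.0, 255.0], 2659, 0.91)]
pot
  top F:[([0.654, -0.024, 0.071], 0.75)] G:[([331.0, 185.0], 806, 0.85)]
  scene F:[([0.681, -0.025, 0.066], 0.96)] G:[([285.0, 294.0], 2058, 0.8)]
coaster
  top F:[([0.602, -0.26, 0.007], 0.64)] G:[([412.0, 210.0], 1054, 0.78)]
  scene F:[] G:[([185.0, 270.0], 1453, 0.77), ([248.0, 223.0], 795, 0.64)]
glue_bottle
  top F:[([0.459, -0.155, 0.074], 0.74)] G:[([381.0, 255.0], 260, 0.77)]
  scene F:[([0.482, -0.155, 0.054], 0.79)] G:[([248.0, 223.0], 793, 0.68)]
tangerine
  top F:[([0.467, 0.148, 0.04], 0.63)] G:[([268.0, 255.0], 313, 0.82), ([247.0, 203.0], 646, 0.3)]
  scene F:[] G:[([387.0, 253.0], 450, 0.59)]
```

Candidates in the top picture:
- Thick block: brown without holes (436,288), green (390,147), purple (442,355), thin with holes (212,290).
- Tape: small roll (166,247), big roll (556,207), tangerine (268,255).
- Coaster: black disc (413,210), big tray (551,322).

I choose (436,288), (212,290), (166,247) and (413,210), and check them in one crop while fitting the poses.

```bash
cat > f.py <<'E'
from h import *
top,sc,out=pickle.load(open('m0.pkl','rb'))
want={'thick_block':((436,288),(202,207)),'thin_block':((213,291),(458,242)),'petal_box':((247,203),(413,307)),'stick_jar':((490,241),(117,214)),'tape':((166,247),(527,284)),'board':((318,251),(323,255)),'pot':((331,185),(285,294)),'coaster':((412,210),(185,270)),'glue_bottle':((381,255),(248,223)),'tangerine':((268,255),(387,253))}
guess={'thick_block':(.385,-.31),'thin_block':(.375,.302),'petal_box':(.62,.212),'stick_jar':(.505,-.45),'tape':(.487,.438),'board':(.487,.014),'pot':(.665,-.024),'coaster':(.602,-.26),'glue_bottle':(.47,-.155),'tangerine':(.467,.148)}
for n in M:
    pr=[]
    for k,(nm,p) in enumerate((('top',top),('scene',sc))):
        for g in out[n,nm][1]:
            if np.hypot(*(np.argwhere(g['region']).mean(0)[::-1]-want[n][k]))<6: pr.append((p,g['region'])); break
    for lab,s in (('both',pr),('top',pr[:1]),('scene',pr[1:])):
        if s:
            b=fit(s,n,*guess[n],0.0); print(n,lab,np.round(b,2))
a=[cv2.resize(top['image'][r-30:r+30,c-40:c+40],None,fx=5,fy=5,interpolation=cv2.INTER_CUBIC) for c,r in ((436,288),(212,290),(166,247),(413,210))]
cv2.imwrite('pics/crop0.png',np.vstack([np.hstack(a[:2]),np.hstack(a[2:])])[:,:,::-1])
E
python3 f.py
```

```text
thick_block both [   0.93  371.99 -311.23   77.13]
thick_block top [   0.95  372.49 -310.7    77.58]
thick_block scene [   0.94  369.51 -313.1    77.83]
thin_block both [  0.92 372.2  305.57 329.21]
thin_block top [  0.93 372.96 305.68 329.26]
thin_block scene [  0.93 371.16 305.34 328.91]
petal_box both [  0.95 615.88 211.67 132.29]
petal_box top [  0.93 615.81 212.73 131.84]
petal_box scene [  0.97 616.14 211.35 132.78]
stick_jar both [ 9.2000e-01  4.9924e+02 -4.6172e+02  1.0000e-02]
stick_jar top [ 9.0000e-01  4.9954e+02 -4.6162e+02  2.0000e-02]
stick_jar scene [ 9.7000e-01  4.9555e+02 -4.6469e+02  2.0000e-02]
tape both [  0.83 492.48 438.49   0.  ]
tape top [ 7.1000e-01  4.9327e+02  4.3991e+02 -1.0000e-02]
tape scene [  0.95 491.7  438.5    0.  ]
board both [  0.96 479.06  11.86  28.83]
board top [  0.97 480.76  12.62  28.18]
board scene [  0.96 478.15  11.71  29.1 ]
pot both [ 8.8000e-01  6.5955e+02 -2.6920e+01  1.0000e-02]
pot top [  0.9  661.75 -26.11   0.  ]
pot scene [ 9.0000e-01  6.5221e+02 -2.8730e+01  3.0000e-02]
coaster both [ 9.1000e-01  5.9660e+02 -2.6003e+02  2.0000e-02]
coaster top [ 9.1000e-01  6.0020e+02 -2.5908e+02  1.0000e-02]
coaster scene [ 9.4000e-01  5.9492e+02 -2.6165e+02  2.0000e-02]
glue_bottle both [ 9.0000e-01  4.6385e+02 -1.6177e+02  2.0000e-02]
glue_bottle top [ 9.0000e-01  4.6322e+02 -1.6056e+02  3.0000e-02]
glue_bottle scene [ 9.3000e-01  4.6050e+02 -1.6379e+02  4.0000e-02]
tangerine both [  0.78 465.11 150.43   0.  ]
tangerine top [  0.87 466.67 151.17   0.  ]
tangerine scene [7.0000e-01 4.5597e+02 1.5052e+02 2.0000e-02]
```

View pics/crop0.png

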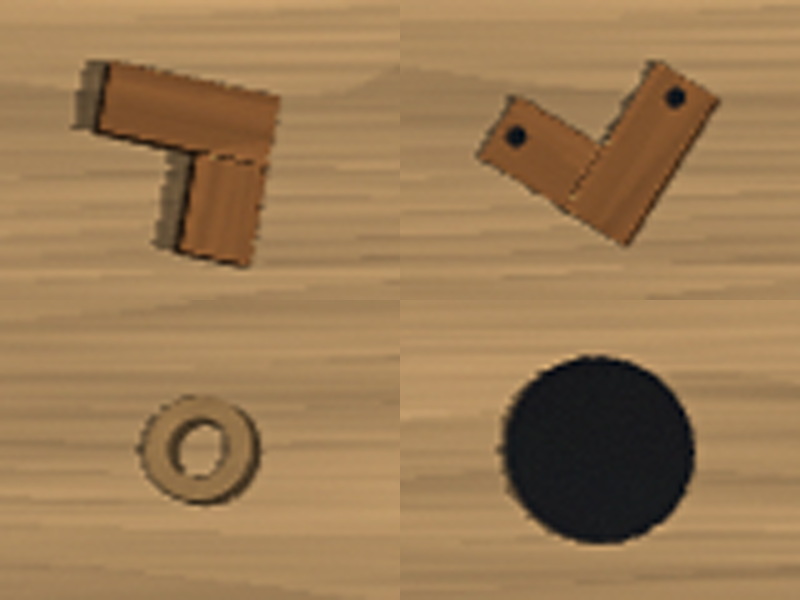

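The crop confirms the choice: plain brown thick L without holes, thin L with two holes, small tan roll and black coaster. Next I write a planner helper.

```bash
cat >> h.py <<'E'
def plan(x,y,z,jaw,st=None,verbose=True):
    """x,y,z in mm of TCP; jaw = world angle (deg) of tool y (mod 180). prints shift and turn"""
    st=st or manip.get_state(); R=yawof(st['ee_rot']); p=st['position']*1000
    d=R.T@(np.array([x,y,z])-p)
    cur=np.degrees(np.arctan2(R[1,1],R[0,1]))
    t=(cur-jaw+90)%180-90   # turn about tool x (down): + reduces world angle
    print('pos',p.round(1),'jaw',round(cur,1),'q6',st['qpos'][5].round(2),'shift',d.round(1),'turn',round(t,1),'or',round(t-180 if t>0 else t+180,1))
def Rz(a): a=np.radians(a); return np.array([[np.cos(a),-np.sin(a)],[np.sin(a),np.cos(a)]])
def state():
    s=manip.get_state(); print('t',round(s['clock'],2),(s['position']*1000).round(1),'F',s['contact_force'].round(1),'w',round(s['width']*1000,1))
E
python3 - <<'E'
from h import *
s=manip.get_state();print(yawof(s['ee_rot']).round(3))
c=np.array([372,-311.2]); g=c+Rz(77.4)@[16,-20]; print(g)
plan(*g,230,77.4+90)
# view pose: TCP further back
p=manip.get_image('wrist');T=np.array(p['pose']);R=yawof(s['ee_rot']);print('cam in tool mm',(R.T@(T[:3,3]-s['position'])*1000).round(1),'axis',(R.T@T[:3,2]).round(2))
print(proj(p,s['position'][None]), proj(p,(s['position']-[0,0,.18])[None]))
E
```

```text
[[ 0.     0.403  0.915]
 [ 0.     0.915 -0.403]
 [-1.     0.     0.   ]]
[ 395.0086271  -299.94819664]
pos [231.7 526.3 231.3] jaw 66.2 q6 -0.12 shift [   1.3 -690.4  482.4] turn 78.8 or -101.2
cam in tool mm [-142.9   -0.2  -81.3] axis [ 0.95 -0.    0.32]
[[319.42109156 308.3164908 ]] [[319.14659683 210.97363076]]
```

{"fn": "step_arm", "kwargs": {"targets": [[[0, -345, 241], 40], [[0, -345, 241], 40], [[0, -345, 241], 40], [[0, -345, 241], 40], [[0, -345, 241], 40], [[0, -345, 241], 40], [[0, -345, 241], 40], [[0, -345, 241], 40], [[0, -690, 482], 79], [[0, -690, 482], 79], [[0, -690, 482], 79], [[0, -690, 482], 79], [[0, -690, 482], 79], [[0, -690, 482], 79], [[0, -690, 482], 79], [[0, -690, 482], 79], [[0, -690, 482], 79], [[0, -690, 482], 79]], "grip": 0}}

```text
clock: 4.1
position: [0.396, -0.3052, 0.2309]
ee_rot: [-0.441, -0.553, -0.439, 0.554]
contact_force: [-0.1, -0.6, -0.3]
width: 0.0856
```

{"fn": "step_arm", "kwargs": {"targets": [[[0, 0, 0], 0], [[0, 0, 0], 0]]}}

```text
clock: 4.3
position: [0.3944, -0.2982, 0.2311]
ee_rot: [0.441, 0.553, 0.442, -0.552]
contact_force: [-0.0, 0.3, -0.4]
width: 0.085
```

```bash
cat > w.py <<'E'
from h import *
# usage: w.py name x y z yaw tag
n=sys.argv[1]; x,y,z,yaw=map(float,sys.argv[2:6]); tag=sys.argv[6]
for _ in range(1): p=manip.get_image('wrist')
state()
im=p['image'][:,:,::-1].copy()
G=manip.regions_of(p,n); print([(np.argwhere(g['region']).mean(0).round()[::-1].tolist(),int(g['region'].sum()),round(g['confidence'],2)) for g in G])
pred=proj(p,place(np.zeros((1,3)),x/1000,y/1000,0,z/1000))[0]; print('pred origin px',pred.round())
if G:
    g=min(G,key=lambda g:np.hypot(*(np.argwhere(g['region']).mean(0)[::-1]-pred)))
    b=fit([(p,g['region'])],n,x/1000,y/1000,z/1000,yaws=np.radians([yaw-8,yaw,yaw+8]) if n not in ROUND else [0]); print('fit',np.round(b,2))
    for V in M[n]:
        h=cv2.convexHull(proj(p,place(V,b[1]/1000,b[2]/1000,np.radians(b[3]),z/1000)).astype(np.float32)); cv2.polylines(im,[np.round(h).astype(int)],True,(0,255,255),1)
cv2.imwrite(f'pics/w_{tag}.png',im)
E
python3 w.py thick_block 372 -311 0 77.4 thick1
```

```text
t 4.35 [ 394.4 -298.   231.3] F [ 0.6  0.7 -0.6] w 85.5
[([304.0, 219.0], 5871, 0.83), ([141.0, 263.0], 6305, 0.65)]
pred origin px [302. 215.]
fit [   0.96  372.95 -311.43   77.57]
```

View pics/w_thick1.png

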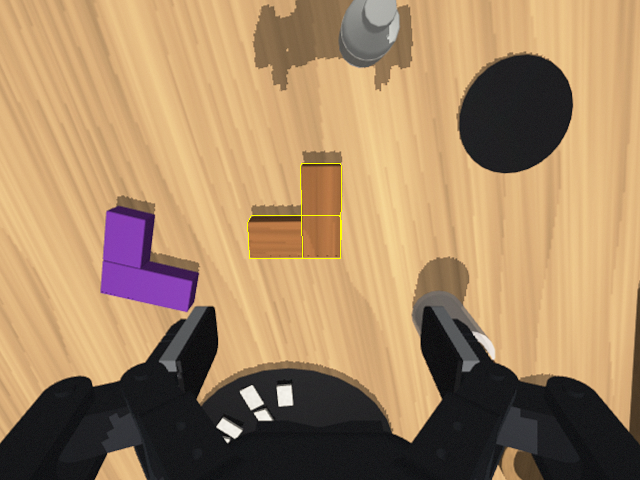

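The overlay sits on the brown block at (320,215), and the wrist fit agrees with the overhead fit to about 1 mm. Descending.

```bash
python3 - <<'E'
from h import *
g=np.array([372.8,-311.3])+Rz(77.5)@[17,-20]; print(g); plan(*g,8,167.5)
E
```

```text
[ 396.00539358 -299.03176016]
pos [ 394.6 -298.   231.4] jaw -12.7 q6 -0.57 shift [223.4   1.7   0.8] turn -0.2 or 179.8
```

{"fn": "step_arm", "kwargs": {"targets": [[[50, 2, 1], 0], [[100, 2, 1], 0], [[150, 2, 1], 0], [[180, 2, 1], 0], [[200, 2, 1], 0], [[215, 2, 1], 0], [[223, 2, 1], 0], [[223, 2, 1], 0], [[223, 2, 1], 0]]}}

```text
clock: 5.3
position: [0.397, -0.3008, 0.009]
ee_rot: [0.442, 0.552, 0.441, -0.552]
contact_force: [-0.8, -0.3, -1.0]
width: 0.0851
```

```bash
python3 - <<'E'
from h import *
for n in('wrist','scene'):
    p=manip.get_image(n); im=p['image'][:,:,::-1]
    cv2.imwrite(f'pics/d1_{n}.png',im if n=='wrist' else cv2.resize(im[120:270,90:290],None,fx=4,fy=4))
state()
E
```

```text
t 5.4 [ 397.2 -301.3    9.3] F [ 0.9 -0.4 -0.5] w 85.5
```

View pics/d1_wrist.png

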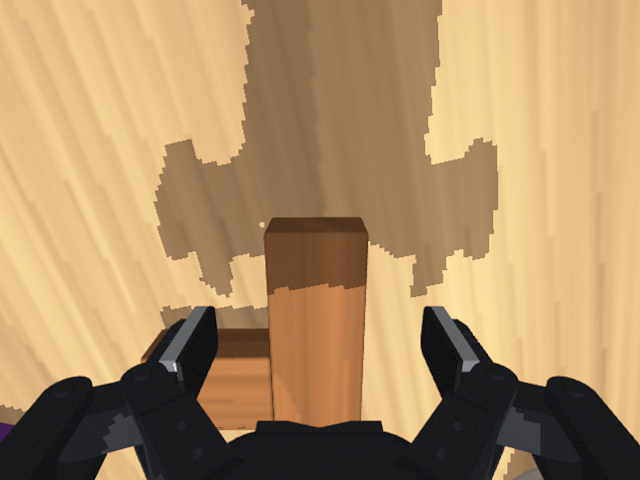

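View pics/d1_scene.png

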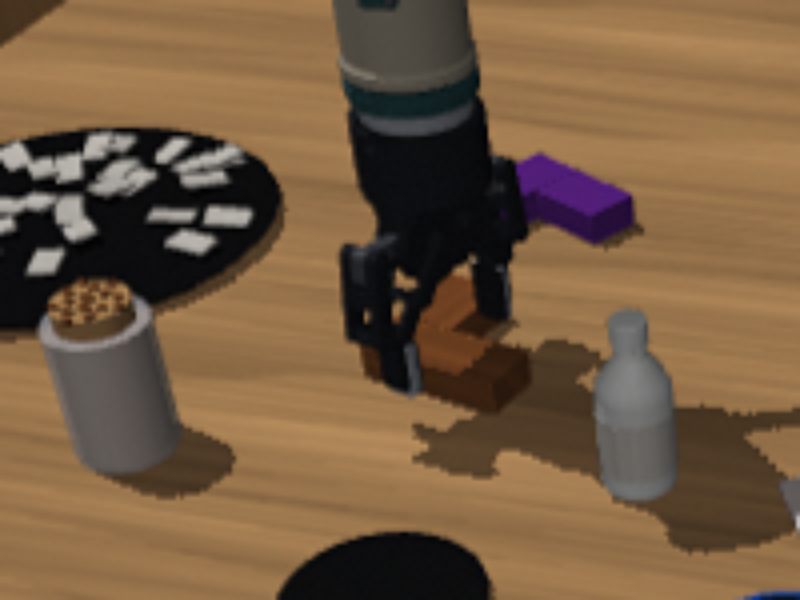

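```bash
python3 - <<'E'
from h import *
g=np.array([372.8,-311.3])+Rz(77.5)@[18,-20]; print(g); plan(*g,5,167.5)
E
```

```text
[ 396.22183319 -298.05546415]
pos [ 397.2 -301.3    9.3] jaw -12.7 q6 -0.57 shift [ 4.3 -1.7 -2.9] turn -0.2 or 179.8
```

{"fn": "step_arm", "kwargs": {"targets": [[[2, -2, -3], 0], [[4, -2, -3], 0], [[4, -2, -3], 0], [[4, -2, -3], 0]]}}

```text
clock: 5.8
position: [0.3953, -0.2976, 0.0043]
ee_rot: [0.441, 0.553, 0.441, -0.552]
contact_force: [0.2, 0.3, 0.1]
width: 0.0856
```

{"fn": "step_arm", "kwargs": {"targets": [[[0, 0, 0], 0], [[0, 0, 0], 0], [[0, 0, 0], 0], [[0, 0, 0], 0], [[0, 0, 0], 0], [[0, 0, 0], 0], [[0, 0, 0], 0], [[0, 0, 0], 0]], "grip": 1, "grip_force": 50}}

```text
clock: 6.6
position: [0.3956, -0.2978, 0.0046]
ee_rot: [0.442, 0.553, 0.441, -0.552]
contact_force: [1.0, -0.6, 4.9]
width: 0.0388
```

```bash
python3 - <<'E'
from h import *
for n in('wrist','scene'):
    p=manip.get_image(n); im=p['image'][:,:,::-1]
    cv2.imwrite(f'pics/d2_{n}.png',im if n=='wrist' else cv2.resize(im[120:270,90:290],None,fx=4,fy=4))
state()
E
```

```text
t 6.7 [ 395.6 -297.8    4.6] F [ 0.2 -0.4  5.7] w 39.0
```

View pics/d2_wrist.png

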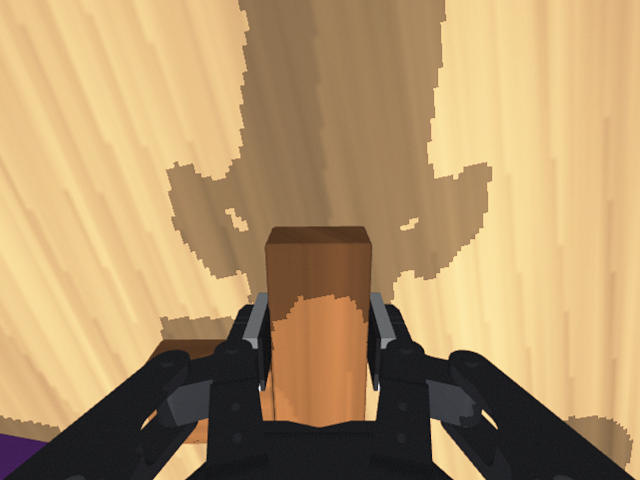

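View pics/d2_scene.png

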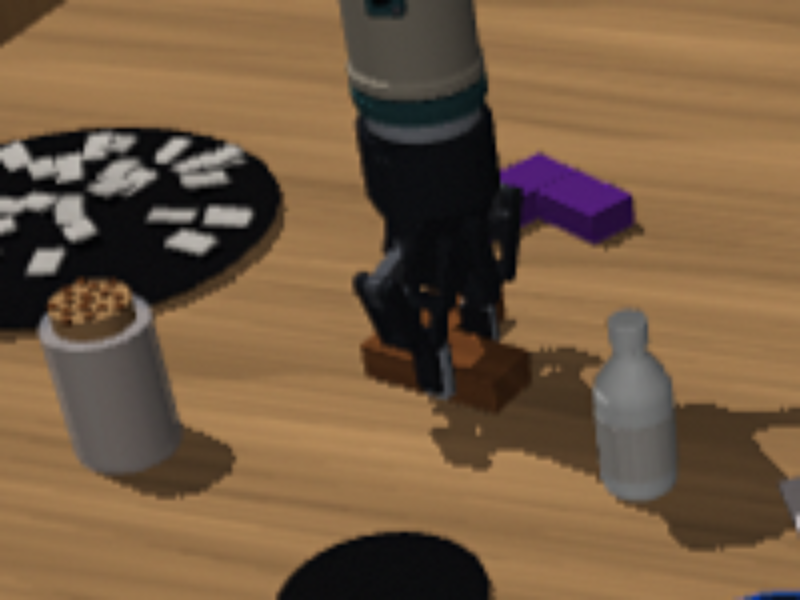

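```bash
python3 - <<'E'
from h import *
s=manip.get_state(); g=Rz(-77.5)@(s['position'][:2]*1000-[372.8,-311.3]); print('grasp in block',g)
g[1]=-20
t=np.array([479.5,12.])+Rz(118.7)@(g-[8,8]); print(t); plan(*t,200,28.7)
E
```

```text
grasp in block [ 18.07223245 -19.34413854]
[499.22316989  34.28107798]
pos [ 395.6 -297.8    4.6] jaw -12.8 q6 -0.56 shift [-195.6   27.8 -346.7] turn -41.5 or 138.5
```

{"fn": "step_arm", "kwargs": {"targets": [[[-15, 0, 0], 0], [[-50, 0, 0], 0], [[-100, 0, 0], 0], [[-150, 0, 0], 0], [[-195, 0, 0], 0], [[-195, 4, -50], -8], [[-195, 8, -100], -16], [[-195, 12, -150], -24], [[-195, 16, -200], -32], [[-195, 20, -250], -41], [[-195, 24, -295], -41], [[-195, 26, -325], -41], [[-195, 28, -342], -41.5], [[-195, 28, -347], -41.5], [[-195, 28, -347], -41.5], [[-195, 28, -347], -41.5]]}}

```text
clock: 8.3
position: [0.4986, 0.0339, 0.1988]
ee_rot: [0.608, 0.36, 0.609, -0.361]
contact_force: [0.6, -0.0, -1.2]
width: 0.0392
```

```bash
python3 w.py board 479.5 12 0 28.8 board1
```

```text
t 8.35 [498.7  33.7 199. ] F [ 0.3 -0.5 -0.9] w 38.7
[([285.0, 195.0], 14421, 0.82)]
pred origin px [292. 216.]
fit [  0.71 481.5   12.57  28.8 ]
```

View pics/w_board1.png

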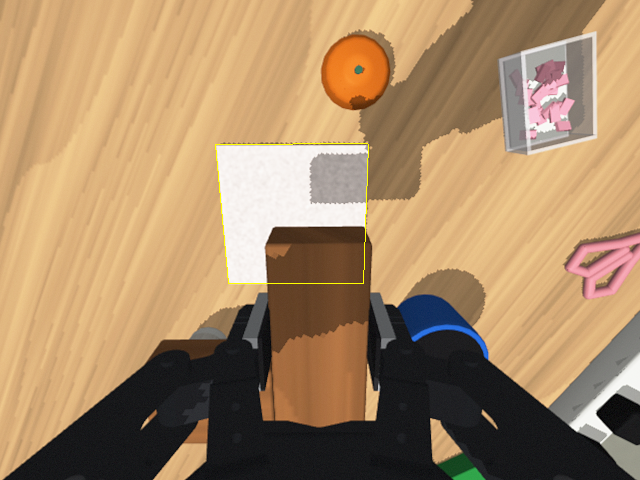

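```bash
python3 - <<'E'
from h import *
g=np.array([18.1,-20])
t=np.array([480.8,12.5])+Rz(118.7)@(g-[8,8]); print(t); plan(*t,11,28.7)
E
```

```text
[500.50983526  34.80543418]
pos [498.8  33.6 199.1] jaw 28.6 q6 -0.57 shift [188.1   2.2  -0.2] turn -0.1 or 179.9
```

{"fn": "step_arm", "kwargs": {"targets": [[[50, 2, 0], 0], [[100, 2, 0], 0], [[135, 2, 0], 0], [[158, 2, 0], 0], [[172, 2, 0], 0], [[180, 2, 0], 0], [[184, 2, 0], 0], [[186, 2, 0], 0], [[186, 2, 0], 0], [[186, 2, 0], 0]]}}

```text
clock: 9.4
position: [0.5016, 0.0356, 0.014]
ee_rot: [0.609, 0.361, 0.608, -0.36]
contact_force: [-0.2, -0.2, -1.1]
width: 0.0392
```

```bash
python3 - <<'E'
from h import *
g=np.array([18.1,-20])
t=np.array([480.8,12.5])+Rz(118.7)@(g-[8,8]); print(t); plan(*t,10.5,28.7);state()
E
```

```text
[500.50983526  34.80543418]
pos [501.6  35.6  14. ] jaw 28.7 q6 -0.57 shift [ 3.5 -1.3  0.2] turn 0.0 or -180.0
t 9.4 [501.6  35.6  14. ] F [-0.2 -0.2 -1.1] w 39.2
```

{"fn": "step_arm", "kwargs": {"targets": [[[1, -1, 0], 0], [[2, -1, 0], 0], [[3, -1, 0], 0], [[3.5, -1, 0], 0], [[3.5, -1, 0], 0]]}}

```text
clock: 9.9
position: [0.5001, 0.0353, 0.0106]
ee_rot: [0.609, 0.36, 0.608, -0.36]
contact_force: [-1.8, -0.2, 6.0]
width: 0.0388
```

{"fn": "step_arm", "kwargs": {"targets": [[[0, 0, 0], 0], [[0, 0, 0], 0], [[0, 0, 0], 0], [[0, 0, 0], 0], [[0, 0, 0], 0]], "grip": 0}}

```text
clock: 10.4
position: [0.5001, 0.0352, 0.0097]
ee_rot: [0.608, 0.36, 0.608, -0.36]
contact_force: [0.0, -0.3, 0.6]
width: 0.085
```

```bash
python3 - <<'E'
from h import *
state()
g=np.array([373,305.6])+Rz(329.1)@[18,-20]; print(g)
plan(*g,200,329.1+90)
E
```

```text
t 10.4 [500.1  35.2   9.7] F [ 0.  -0.3  0.6] w 85.0
[378.17434326 279.19495935]
pos [500.1  35.2   9.7] jaw 28.7 q6 -0.57 shift [-190.3   10.4 -272.6] turn -30.4 or 149.6
```

{"fn": "step_arm", "kwargs": {"targets": [[[-30, 0, 0], 0], [[-80, 0, 0], 0], [[-130, 0, 0], 0], [[-180, 0, 0], 0], [[-190, 0, 0], 0], [[-190, 0, 0], 0]]}}

```text
clock: 11.0
position: [0.5014, 0.0351, 0.2019]
ee_rot: [0.61, 0.361, 0.607, -0.359]
contact_force: [0.3, -0.2, -0.3]
width: 0.0855
```

```bash
python3 - <<'E'
from h import *
t=np.array([480.8,12.5])-Rz(118.7)@[8,8]; print(t)
import subprocess
E
python3 w.py thick_block 491.7 9.3 6 118.7 thick2; cat > wb.py <<'E'
E
python3 w.py board 480.8 12.5 0 28.7 board2
```

```text
[491.65895729   9.32461867]
t 11.05 [499.9  35.2 199.8] F [ 0.2 -0.6  0.4] w 85.3
[([298.0, 228.0], 7182, 0.85)]
pred origin px [297. 224.]
fit [  0.97 491.13   9.62 119.75]
t 11.15 [498.6  35.3 197.7] F [-0.1  0.8 -0. ] w 85.3
[([288.0, 203.0], 12639, 0.77)]
pred origin px [292. 218.]
fit [  0.63 481.76  12.23  28.74]
```

View pics/w_thick2.png

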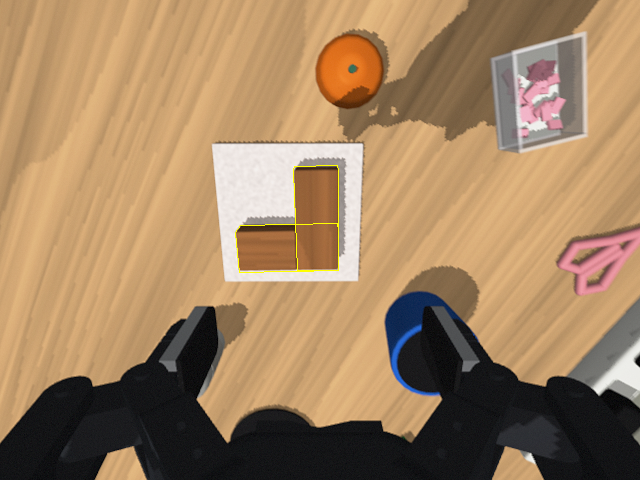

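```bash
python3 - <<'E'
import cv2
cv2.imwrite('pics/b2c.png',cv2.resize(cv2.imread('pics/w_board2.png')[120:300,190:400],None,fx=3,fy=3))
E
```

```text
(no output)
```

View pics/b2c.png

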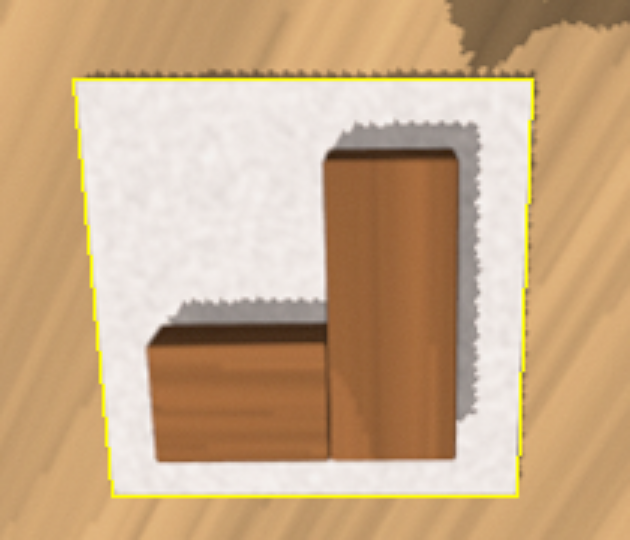

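Thick block sits centred on the board: fitted centre (480.2,12.6), board (481.6,12.3). On to the thin block.

{"fn": "step_arm", "kwargs": {"targets": [[[0, 2, -50], -8], [[0, 4, -100], -16], [[0, 6, -150], -24], [[0, 8, -200], -30], [[0, 10, -240], -30], [[0, 10, -262], -30], [[0, 10, -272], -30.4], [[0, 10, -272], -30.4], [[0, 10, -272], -30.4]]}}

```text
clock: 12.1
position: [0.3783, 0.2776, 0.199]
ee_rot: [0.681, 0.188, 0.682, -0.189]
contact_force: [-0.7, -0.5, -0.2]
width: 0.0851
```

```bash
python3 w.py thin_block 373 305.6 0 329.1 thin1; python3 w.py thin_block 373 305.6 0 329.1 thin1b;  python3 - <<'E'
from h import *
g=np.array([373,305.6])+Rz(329.1)@[18,-20]; print(g)
plan(*g,10,329.1+90)
E
```

```text
t 12.15 [378.6 277.5 199.2] F [ 0.2  0.2 -0.2] w 85.3
[([343.0, 185.0], 7096, 0.55)]
pred origin px [342. 187.]
fit [  0.97 374.41 306.01 328.84]
t 12.25 [378.7 277.4 199.6] F [-0.  -0.5  0.4] w 85.3
[([343.0, 184.0], 7042, 0.7)]
pred origin px [341. 187.]
fit [  0.96 374.2  306.29 328.99]
[378.17434326 279.19495935]
pos [378.7 277.6 199.7] jaw 59.0 q6 -0.55 shift [189.7   1.2  -1.4] turn -0.1 or 179.9
```

View pics/w_thin1b.png

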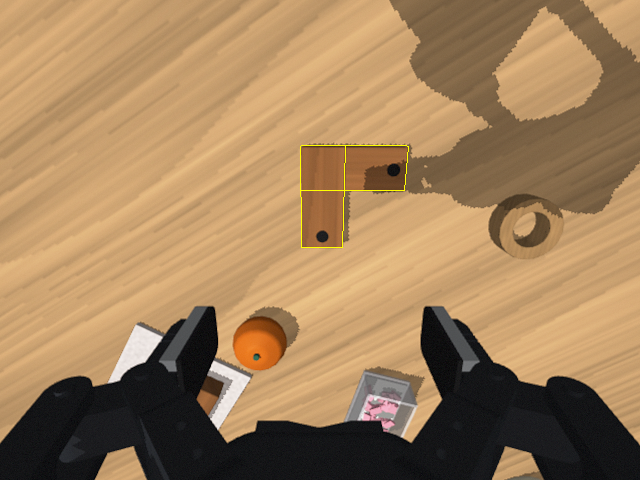

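```bash
 python3 - <<'E'
from h import *
g=np.array([374,306])+Rz(329)@[18,-20]; print(g)
plan(*g,9.5,329+90)
E
```

```text
[379.12824991 279.58596864]
pos [378.7 277.6 199.7] jaw 59.0 q6 -0.55 shift [190.2   2.   -0.8] turn 0.0 or -180.0
```

{"fn": "step_arm", "kwargs": {"targets": [[[50, 2, -1], 0], [[100, 2, -1], 0], [[140, 2, -1], 0], [[165, 2, -1], 0], [[180, 2, -1], 0], [[187, 2, -1], 0], [[190, 2, -1], 0], [[190, 2, -1], 0], [[190, 2, -1], 0]]}}

```text
clock: 13.2
position: [0.3791, 0.281, 0.0107]
ee_rot: [0.682, 0.189, 0.681, -0.188]
contact_force: [-0.6, 0.5, 0.2]
width: 0.0853
```

{"fn": "step_arm", "kwargs": {"targets": [[[0, 0, 0], 0], [[0, 0, 0], 0], [[0, 0, 0], 0], [[0, 0, 0], 0], [[0, 0, 0], 0], [[0, 0, 0], 0], [[0, 0, 0], 0], [[0, 0, 0], 0]], "grip": 1}}

```text
clock: 14.0
position: [0.3785, 0.281, 0.0106]
ee_rot: [0.682, 0.188, 0.681, -0.188]
contact_force: [-1.1, -1.0, 5.3]
width: 0.0379
```

```bash
python3 - <<'E'
from h import *
for n in('wrist','scene'):
    p=manip.get_image(n); im=p['image'][:,:,::-1]
    cv2.imwrite(f'pics/d3_{n}.png',im if n=='wrist' else cv2.resize(im[150:300,360:560],None,fx=4,fy=4))
state()
s=manip.get_state(); g=Rz(-329)@(s['position'][:2]*1000-[374,306]); print('grasp in block',g)
g[1]=-20
t=np.array([480.4,12.6])+Rz(299.3)@(g-[8,8]); print(t); plan(*t,200,29.3)
E
```

```text
t 14.1 [378.5 281.   10.6] F [-1.5 -1.2  6.4] w 37.9
grasp in block [ 16.76737527 -19.14359516]
[460.27265998  -8.74846722]
pos [378.5 281.   10.6] jaw 59.1 q6 -0.54 shift [-189.5 -206.6  218.9] turn 29.8 or -150.2
```

View pics/d3_scene.png

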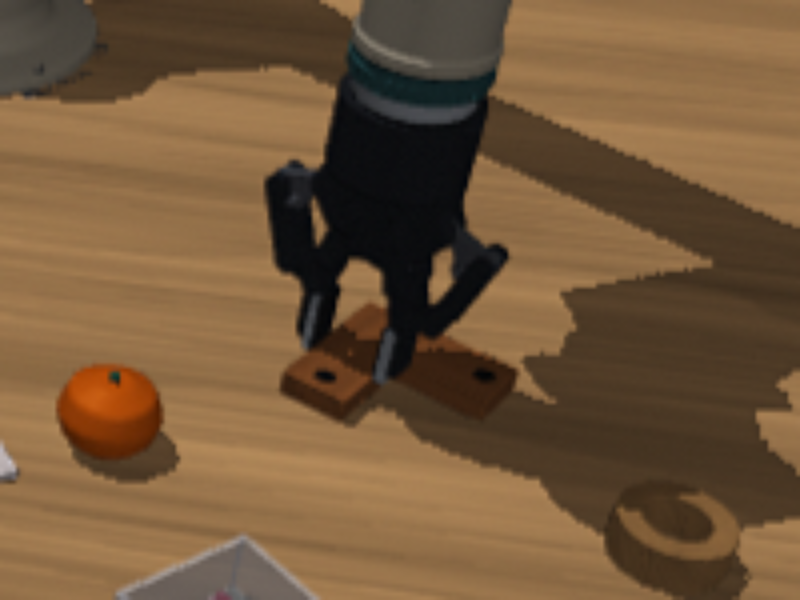

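{"fn": "step_arm", "kwargs": {"targets": [[[-15, 0, 0], 0], [[-50, 0, 0], 0], [[-100, 0, 0], 0], [[-150, 0, 0], 0], [[-189, 0, 0], 0], [[-189, -34, 36], 7], [[-189, -68, 72], 14], [[-189, -102, 108], 21], [[-189, -136, 144], 28], [[-189, -168, 178], 30], [[-189, -190, 201], 30], [[-189, -203, 215], 30], [[-189, -207, 219], 30], [[-189, -207, 219], 30], [[-189, -207, 219], 30], [[-189, -207, 219], 30]]}}

```text
clock: 15.7
position: [0.4596, -0.0081, 0.1988]
ee_rot: [0.61, 0.358, 0.61, -0.358]
contact_force: [0.3, -0.9, -0.4]
width: 0.0378
```

```bash
python3 w.py thick_block 491.1 9.6 6 119.5 thick3; python3 - <<'E'
from h import *
g=np.array([16.8,-20])
t=np.array([480.4,12.6])+Rz(299.3)@(g-[8,8]); print(t); plan(*t,45,29.3);state()
E
```

```text
t 15.75 [459.7  -8.2 198.8] F [ 0.3 -0.4 -0.8] w 38.1
[([383.0, 164.0], 1571, 0.78), ([452.0, 459.0], 1325, 0.75), ([3.0, 367.0], 77, 0.42)]
pred origin px [356. 208.]
fit [  0.56 492.4    9.37 121.19]
[460.28862595  -8.77691825]
pos [459.8  -8.2 198.8] jaw 29.2 q6 -0.68 shift [153.8   0.2   0.8] turn -0.1 or 179.9
t 15.8 [459.8  -8.2 198.8] F [-0.3  0.4 -0.4] w 37.7
```

View pics/w_thick3.png

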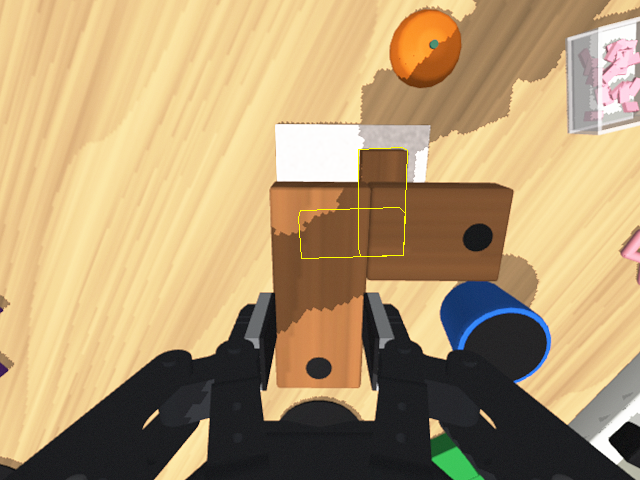

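```bash
python3 - <<'E'
from h import *
s=manip.get_state(); o=s['position'][:2]*1000-Rz(299.2)@[16.8,-20]; print(o, s['position'][2]*1000-10.6)
os.system(f"python3 w.py thin_block {o[0]} {o[1]} {s['position'][2]*1000-10.6} 299.2 thin2")
E
```

```text
t 15.85 [459.8  -8.4 198.9] F [-0.6  0.  -1.2] w 38.0
[([368.0, 260.0], 32549, 0.87), ([318.0, 413.0], 1330, 0.32)]
pred origin px [362. 265.]
fit [  0.97 469.24  15.33 298.8 ]
[469.03551519  16.17292536] 188.2297759880524
```

View pics/w_thin2.png

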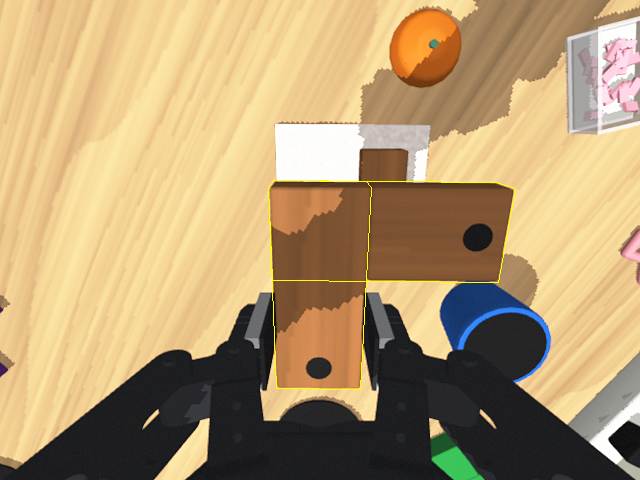

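{"fn": "step_arm", "kwargs": {"targets": [[[50, 0, 1], -0.4], [[90, 0, 1], -0.4], [[120, 0, 1], -0.4], [[138, 0, 1], -0.4], [[147, 0, 1], -0.4], [[152, 0, 1], -0.4], [[154, 0, 1], -0.4], [[154, 0, 1], -0.4], [[154, 0, 1], -0.4]]}}

```text
clock: 16.8
position: [0.4613, -0.0103, 0.0456]
ee_rot: [0.612, 0.356, 0.61, -0.356]
contact_force: [0.4, 0.5, -0.2]
width: 0.0382
```

```bash
python3 - <<'E'
from h import *
state(); plan(460.2,-8.4,40.8,29.5)
E
```

```text
t 16.8 [461.3 -10.3  45.6] F [ 0.4  0.5 -0.2] w 38.2
pos [461.3 -10.3  45.6] jaw 29.5 q6 -0.69 shift [ 4.8 -0.1 -2.2] turn 0.0 or -180.0
```

{"fn": "step_arm", "kwargs": {"targets": [[[1, 0, -2], 0], [[2, 0, -2], 0], [[2, 0, -2], 0], [[2, 0, -2], 0]]}}

```text
clock: 17.2
position: [0.4596, -0.0084, 0.0429]
ee_rot: [0.611, 0.356, 0.611, -0.356]
contact_force: [-0.0, 0.5, -0.8]
width: 0.0381
```

```bash
python3 - <<'E'
from h import *
for _ in range(4):
    manip.get_image('top'); state()
plan(460.2,-8.4,40.8,29.5)
E
```

```text
t 17.25 [459.6  -8.4  42.8] F [-0.3 -0.1 -0.4] w 38.0
t 17.3 [459.6  -8.4  42.8] F [ 0.   0.6 -0.9] w 37.9
t 17.35 [459.6  -8.4  42.8] F [-0.9 -0.7 -1.4] w 37.6
t 17.4 [459.6  -8.4  42.8] F [-0.4  0.2 -1.3] w 38.0
pos [459.6  -8.4  42.8] jaw 29.5 q6 -0.69 shift [2.  0.5 0.3] turn 0.0 or -180.0
```

{"fn": "step_arm", "kwargs": {"targets": [[[0.7, 0.5, 0], 0], [[1.4, 0.5, 0], 0], [[2, 0.5, 0], 0], [[2, 0.5, 0], 0], [[2, 0.5, 0], 0]]}}

```text
clock: 17.9
position: [0.46, -0.0082, 0.0408]
ee_rot: [0.611, 0.356, 0.611, -0.356]
contact_force: [0.3, 0.6, -0.4]
width: 0.0375
```

{"fn": "step_arm", "kwargs": {"targets": [[[0, 0, 0], 0], [[0, 0, 0], 0], [[0, 0, 0], 0], [[0, 0, 0], 0], [[0, 0, 0], 0]], "grip": 0}}

```text
clock: 18.4
position: [0.46, -0.0082, 0.0408]
ee_rot: [0.611, 0.356, 0.611, -0.356]
contact_force: [-0.5, 0.7, -0.7]
width: 0.0852
```

{"fn": "step_arm", "kwargs": {"targets": [[[-20, 0, 0], 0], [[-60, 0, 0], 0], [[-110, 0, 0], 0], [[-150, 0, 0], 0], [[-160, 0, 0], 0], [[-160, 0, 0], 0]]}}

```text
clock: 19.0
position: [0.461, -0.0083, 0.2024]
ee_rot: [0.612, 0.357, 0.61, -0.355]
contact_force: [0.3, -0.4, -0.4]
width: 0.0855
```

```bash
python3 w.py thin_block 469.5 15.7 30 299.3 thin3; python3 - <<'E'
from h import *
p=manip.get_image('scene'); im=p['image'][:,:,::-1]
cv2.imwrite(f'pics/s3.png',cv2.resize(im[180:330,230:430],None,fx=4,fy=4))
E
```

```text
t 19.05 [459.7  -8.1 200.6] F [-0.4 -0.4 -0.2] w 85.3
[([339.0, 191.0], 8360, 0.93)]
pred origin px [340. 194.]
fit [  0.97 468.9   15.89 299.08]
```

View pics/w_thin3.png

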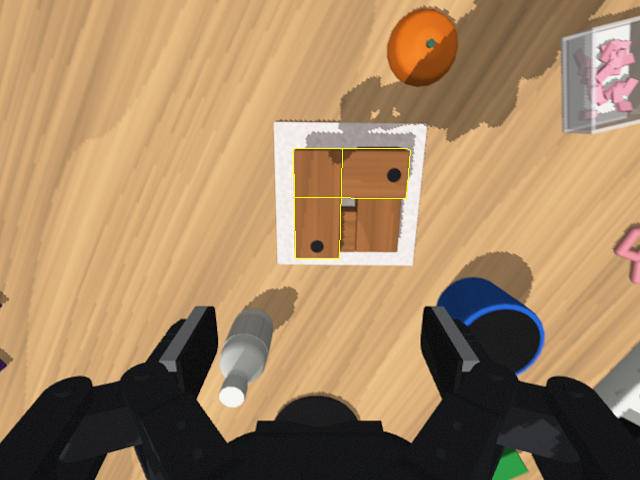

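View pics/s3.png

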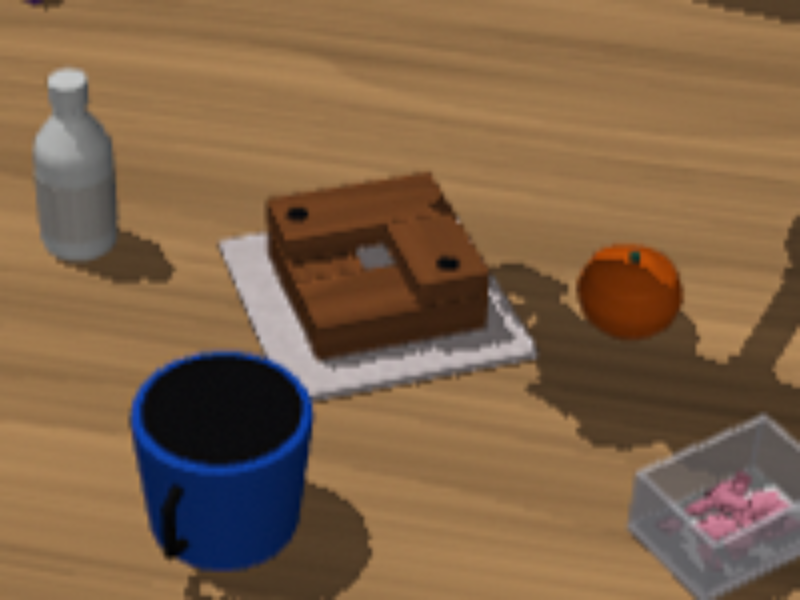

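The stand is good: the picture shows one clean square with the holes at (317,246) and (394,175) and the thick legs opposite. Now the petal box.

```bash
python3 - <<'E'
from h import *
plan(615.9,211.8,210,42.3)
E
```

```text
pos [458.6  -8.  198.9] jaw 29.5 q6 -0.68 shift [ -11.5  245.2 -113.7] turn -12.8 or 167.2
```

{"fn": "step_arm", "kwargs": {"targets": [[[-11, 45, -21], -5], [[-11, 90, -42], -10], [[-11, 135, -63], -13], [[-11, 180, -83], -13], [[-11, 215, -100], -13], [[-11, 235, -109], -13], [[-11, 245, -114], -13], [[-11, 245, -114], -13], [[-11, 245, -114], -13]]}}

```text
clock: 20.05
position: [0.6159, 0.2108, 0.2106]
ee_rot: [0.647, 0.284, 0.648, -0.286]
contact_force: [0.8, -0.8, 0.6]
width: 0.0852
```

```bash
python3 w.py petal_box 615.9 211.8 0 132.3 box1;  python3 - <<'E'
from h import *
plan(615.9,211.8,15,42.3)
E
```

```text
t 20.1 [615.9 210.5 211.1] F [-0.4 -0.6 -0.3] w 85.5
[([322.0, 209.0], 5454, 0.57)]
pred origin px [320. 203.]
fit [  0.97 618.1  211.56 132.74]
pos [616.1 210.4 211.7] jaw 42.5 q6 -0.52 shift [196.7   1.   -1.1] turn 0.2 or -179.8
```

View pics/w_box1.png

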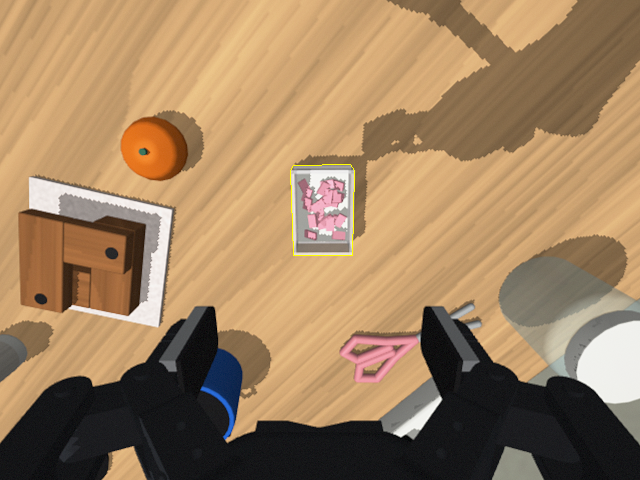

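```bash
 python3 - <<'E'
from h import *
plan(617.5,211.6,10,42.6)
E
```

```text
pos [616.1 210.4 211.7] jaw 42.5 q6 -0.52 shift [2.017e+02 2.100e+00 1.000e-01] turn -0.1 or 179.9
```

{"fn": "step_arm", "kwargs": {"targets": [[[50, 2, 0], 0], [[100, 2, 0], 0], [[140, 2, 0], 0], [[168, 2, 0], 0], [[186, 2, 0], 0], [[196, 2, 0], 0], [[201, 2, 0], 0], [[201, 2, 0], 0], [[201, 2, 0], 0]]}}

```text
clock: 21.05
position: [0.6193, 0.2132, 0.0121]
ee_rot: [0.648, 0.285, 0.647, -0.284]
contact_force: [-0.1, -0.5, -0.0]
width: 0.0853
```

{"fn": "step_arm", "kwargs": {"targets": [[[0, 0, 0], 0], [[0, 0, 0], 0], [[0, 0, 0], 0], [[0, 0, 0], 0], [[0, 0, 0], 0], [[0, 0, 0], 0], [[0, 0, 0], 0], [[0, 0, 0], 0]], "grip": 1, "grip_force": 30}}

```text
clock: 21.85
position: [0.619, 0.2133, 0.0119]
ee_rot: [0.648, 0.285, 0.647, -0.284]
contact_force: [-0.7, -1.0, 5.8]
width: 0.0552
```

```bash
python3 - <<'E'
from h import *
for n in('wrist','scene'):
    p=manip.get_image(n); im=p['image'][:,:,::-1]
    cv2.imwrite(f'pics/d4_{n}.png',im if n=='wrist' else cv2.resize(im[210:360,310:510],None,fx=4,fy=4))
state(); plan(479.9,12.7,200,29.2)
E
```

```text
t 21.95 [619.  213.3  11.9] F [-1.2 -0.1  6.3] w 55.3
pos [619.  213.3  11.9] jaw 42.5 q6 -0.52 shift [-188.4 -237.9   53.9] turn 13.3 or -166.7
```

View pics/d4_wrist.png

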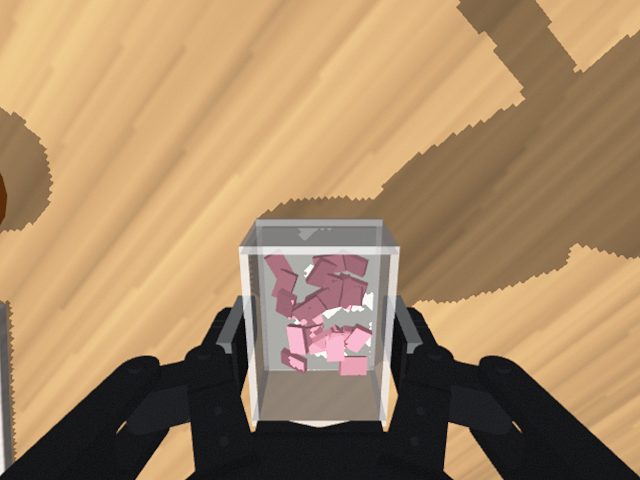

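View pics/d4_scene.png

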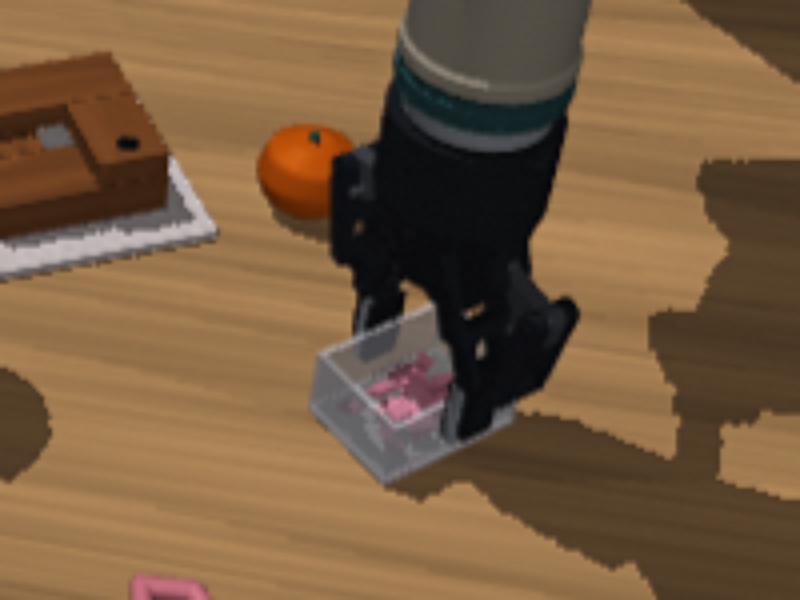

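{"fn": "step_arm", "kwargs": {"targets": [[[-15, 0, 0], 0], [[-50, 0, 0], 0], [[-100, 0, 0], 0], [[-150, 0, 0], 0], [[-188, 0, 0], 0], [[-188, -45, 10], 4], [[-188, -90, 20], 8], [[-188, -135, 31], 12], [[-188, -175, 40], 13.3], [[-188, -208, 47], 13.3], [[-188, -228, 52], 13.3], [[-188, -238, 54], 13.3], [[-188, -238, 54], 13.3], [[-188, -238, 54], 13.3], [[-188, -238, 54], 13.3]]}}

```text
clock: 23.45
position: [0.4804, 0.0132, 0.1987]
ee_rot: [0.61, 0.358, 0.61, -0.357]
contact_force: [0.3, -0.1, -1.6]
width: 0.0554
```

```bash
python3 - <<'E'
from h import *
s=manip.get_state(); o=s['position']*1000
os.system(f"python3 w.py petal_box {o[0]} {o[1]} {o[2]-11.9} 119.2 box2")
plan(479.9,12.7,60,29.2)
E
```

```text
t 23.5 [480.3  13.2 198.7] F [ 0.9 -0.2 -0.8] w 55.5
[([319.0, 318.0], 29870, 0.71)]
pred origin px [319. 296.]
fit [  0.97 480.51  12.32 119.23]
this script no longer has the robotException ignored in: <_io.TextIOWrapper mode='rw' encoding='UTF-8'>
Traceback (most recent call last):
BrokenPipeError: [Errno 32] Broken pipe
```

View pics/w_box2.png

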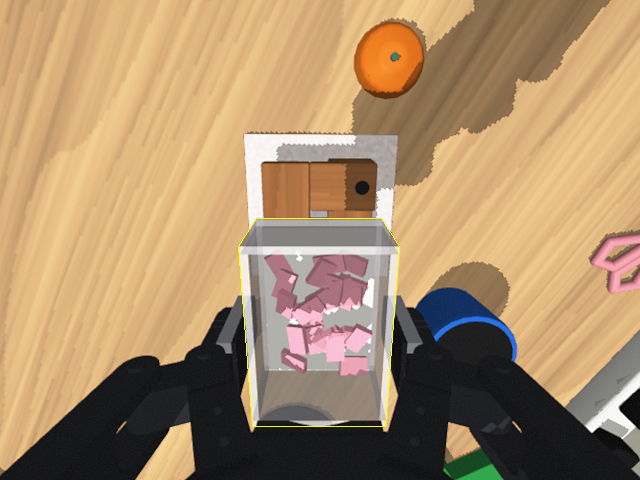

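```bash
python3 - <<'E'
from h import *
plan(479.9,13.1,58,29.2)
E
```

```text
pos [480.2  13.2 198.6] jaw 29.3 q6 -0.63 shift [140.6  -0.3   0. ] turn 0.1 or -179.9
```

{"fn": "step_arm", "kwargs": {"targets": [[[45, 0, 0], 0], [[80, 0, 0], 0], [[105, 0, 0], 0], [[122, 0, 0], 0], [[131, 0, 0], 0], [[135, 0, 0], 0], [[136, 0, 0], 0], [[136, 0, 0], 0], [[136, 0, 0], 0], [[136, 0, 0], 0]]}}

```text
clock: 24.55
position: [0.4801, 0.0124, 0.0635]
ee_rot: [0.611, 0.358, 0.609, -0.357]
contact_force: [0.9, 0.5, -1.3]
width: 0.0551
```

```bash
python3 - <<'E'
from h import *
state();plan(479.9,13.1,58,29.2)
E
```

```text
t 24.55 [480.1  12.4  63.5] F [ 0.9  0.5 -1.3] w 55.1
pos [480.1  12.4  63.5] jaw 29.2 q6 -0.63 shift [ 5.5  0.1 -0.7] turn 0.0 or -180.0
```

{"fn": "step_arm", "kwargs": {"targets": [[[2, 0, 0], 0], [[3.5, 0, 0], 0], [[4.5, 0, 0], 0], [[5, 0, 0], 0], [[5.3, 0, 0], 0], [[5.3, 0, 0], 0], [[5.3, 0, 0], 0]]}}

```text
clock: 25.25
position: [0.4794, 0.0125, 0.0578]
ee_rot: [0.61, 0.358, 0.61, -0.358]
contact_force: [-2.5, 0.7, 5.2]
width: 0.0554
```

{"fn": "step_arm", "kwargs": {"targets": [[[0, 0, 0], 0], [[0, 0, 0], 0], [[0, 0, 0], 0], [[0, 0, 0], 0], [[0, 0, 0], 0]], "grip": 0}}

```text
clock: 25.75
position: [0.4796, 0.0125, 0.0574]
ee_rot: [0.61, 0.358, 0.61, -0.358]
contact_force: [-0.3, -0.6, 0.2]
width: 0.0854
```

{"fn": "step_arm", "kwargs": {"targets": [[[-15, 0, 0], 0], [[-40, 0, 0], 0], [[-80, 0, 0], 0], [[-125, 0, 0], 0], [[-150, 0, 0], 0], [[-150, 0, 0], 0], [[-150, 0, 0], 0]]}}

```text
clock: 26.45
position: [0.4794, 0.0125, 0.2075]
ee_rot: [0.61, 0.358, 0.61, -0.358]
contact_force: [-0.2, 0.0, -1.6]
width: 0.0852
```

```bash
python3 w.py petal_box 480 12.7 46 119.2 box3; python3 - <<'E'
from h import *
p=manip.get_image('scene'); im=p['image'][:,:,::-1]
cv2.imwrite(f'pics/s4.png',cv2.resize(im[180:330,230:430],None,fx=4,fy=4))
plan(498,-462,230,90)
E
```

```text
t 26.5 [478.7  12.5 206.5] F [ 0.8 -0.  -0.2] w 85.1
[([318.0, 222.0], 7312, 0.63)]
pred origin px [320. 216.]
fit [  0.96 479.26  11.96 119.87]
pos [478.4  12.6 205.8] jaw 29.2 q6 -0.63 shift [ -24.5 -214.7  423.7] turn -60.8 or 119.2
```

View pics/w_box3.png

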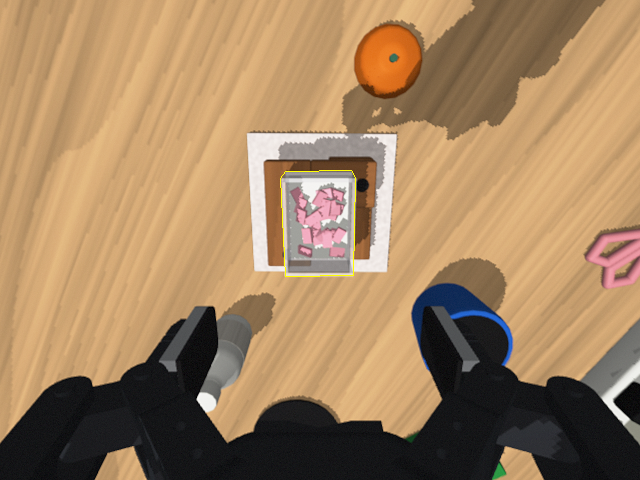

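View pics/s4.png

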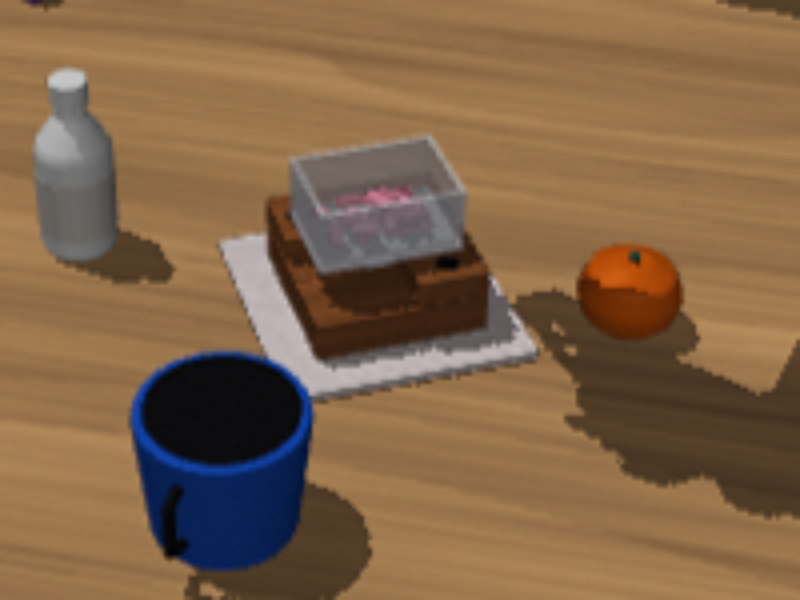

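The box stands centred on the stand in both pictures. Now the jar.

```bash
python3 - <<'E'
from h import *
plan(498,-462,250,-14.6)
E
```

```text
pos [478.4  12.6 205.8] jaw 29.2 q6 -0.63 shift [ -44.5 -214.8  423.6] turn 43.8 or -136.2
```

{"fn": "step_arm", "kwargs": {"targets": [[[-40, -10, 20], 4], [[-44, -31, 60], 12], [[-44, -52, 102], 20], [[-44, -73, 144], 28], [[-44, -94, 186], 36], [[-44, -115, 228], 44], [[-44, -136, 270], 44], [[-44, -157, 312], 44], [[-44, -178, 354], 44], [[-44, -198, 390], 44], [[-44, -210, 412], 44], [[-44, -215, 423], 44], [[-44, -215, 423], 44], [[-44, -215, 423], 44], [[-44, -215, 423], 44]]}}

```text
clock: 28.1
position: [0.4987, -0.4598, 0.2516]
ee_rot: [0.432, 0.56, 0.432, -0.56]
contact_force: [0.4, 1.1, 0.1]
width: 0.0851
```

```bash
python3 w.py stick_jar 498.5 -462 0 0 jar1;  python3 w.py coaster 598 -259.5 0 0 coas1; python3 - <<'E'
from h import *
plan(498.5,-462,42,-14.6)
E
```

```text
t 28.15 [ 498.8 -459.9  251.8] F [ 0.4 -1.7  0. ] w 85.3
[]
pred origin px [319. 197.]
t 28.25 [ 498.9 -460.4  252.1] F [-0.4 -0.2  0.2] w 85.6
[([367.0, 10.0], 1754, 0.81), ([320.0, 210.0], 4054, 0.37)]
pred origin px [367. -38.]
fit [ 9.8000e-01  6.0038e+02 -2.5748e+02 -1.0000e-02]
pos [ 498.8 -460.6  252. ] jaw -14.7 q6 -0.59 shift [ 2.1e+02 -1.0e-01  1.4e+00] turn -0.1 or 179.9
```

View pics/w_jar1.png

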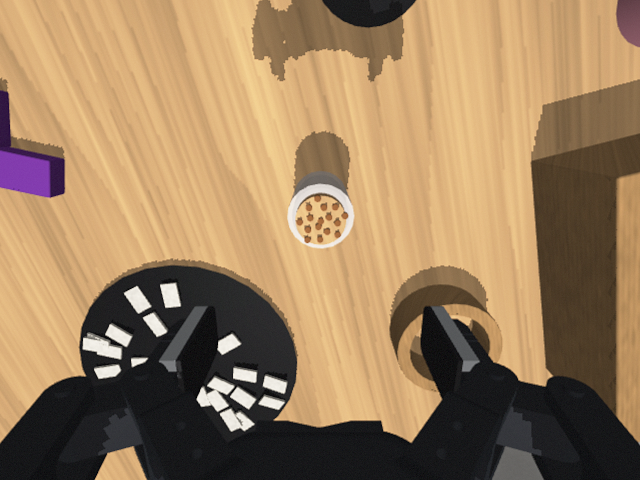

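```bash
cat > bp.py <<'E'
from h import *
def back(p,u,v,z):
    T=np.array(p['pose']); d=T[:3,:3]@[(u-p['cx'])/p['fx'],(v-p['cy'])/p['fy'],1]; o=T[:3,3]
    return (o+d*(z/1000-o[2])/d[2])*1000
if __name__=='__main__':
    p=manip.get_image('wrist'); im=p['image']; hsv=cv2.cvtColor(im,cv2.COLOR_RGB2HSV)
    sub=im[150:260,270:370].astype(int); m=((sub.min(2)>190)&(sub.max(2)-sub.min(2)<25)).astype(np.uint8)
    pts=np.argwhere(m)[:,::-1].astype(np.float32); hull=cv2.convexHull(pts); e=cv2.fitEllipse(hull); print(len(pts),e)
    print(back(p,e[0][0]+270,e[0][1]+150,85))
    G=manip.regions_of(p,'stick_jar'); print([(np.argwhere(g['region']).mean(0).round()[::-1].tolist(),int(g['region'].sum()),round(g['confidence'],2)) for g in G])
    cv2.imwrite('pics/jarcrop.png',cv2.resize(im[150:260,260:380,::-1],None,fx=5,fy=5))
    plan(498.5,-462,42,-14.6)
E
python3 bp.py
```

```text
1081 ((49.81454086303711, 64.44527435302734), (63.31583786010742, 65.36254119873047), 87.19827270507812)
[ 499.68920474 -461.03241421   85.        ]
[([320.0, 209.0], 3890, 0.62)]
pos [ 498.7 -461.   251.9] jaw -14.7 q6 -0.59 shift [ 2.099e+02 -1.000e-01  1.000e+00] turn -0.1 or 179.9
```

View pics/jarcrop.png

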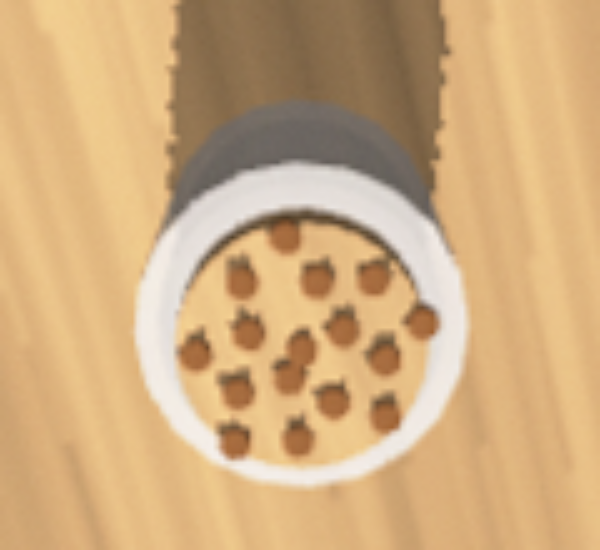

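{"fn": "step_arm", "kwargs": {"targets": [[[50, 1, 0], 0], [[100, 1, 0], 0], [[140, 1, 0], 0], [[170, 1, 0], 0], [[190, 1, 0], 0], [[203, 1, 0], 0], [[209, 1, 0], 0], [[209, 1, 0], 0], [[209, 1, 0], 0]]}}

```text
clock: 29.3
position: [0.5002, -0.4626, 0.0437]
ee_rot: [0.432, 0.56, 0.431, -0.56]
contact_force: [0.6, -0.1, -0.1]
width: 0.0856
```

{"fn": "step_arm", "kwargs": {"targets": [[[0, 0, 0], 0], [[0, 0, 0], 0], [[0, 0, 0], 0], [[0, 0, 0], 0], [[0, 0, 0], 0], [[0, 0, 0], 0], [[0, 0, 0], 0], [[0, 0, 0], 0]], "grip": 1, "grip_force": 45}}

```text
clock: 30.1
position: [0.4999, -0.4625, 0.0439]
ee_rot: [0.432, 0.56, 0.431, -0.56]
contact_force: [-1.4, -0.3, 5.4]
width: 0.0588
```

```bash
python3 - <<'E'
from h import *
for n in('wrist','scene'):
    p=manip.get_image(n); im=p['image'][:,:,::-1]
    cv2.imwrite(f'pics/d5_{n}.png',im if n=='wrist' else cv2.resize(im[120:270,30:230],None,fx=4,fy=4))
state()
E
```

```text
t 30.2 [ 499.9 -462.5   43.9] F [-1.5  0.8  6.8] w 58.6
```

View pics/d5_wrist.png

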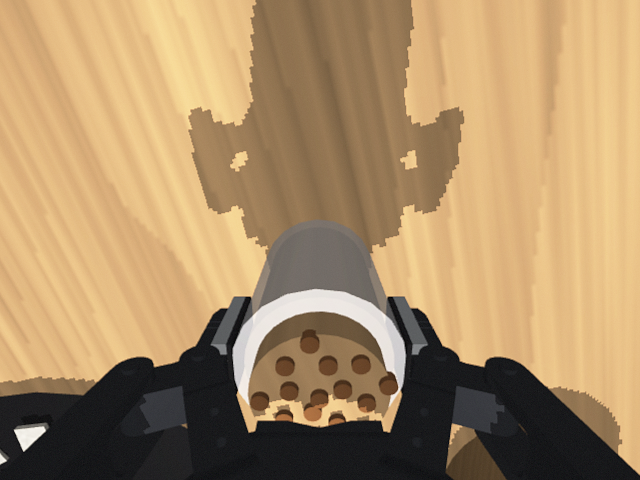

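View pics/d5_scene.png

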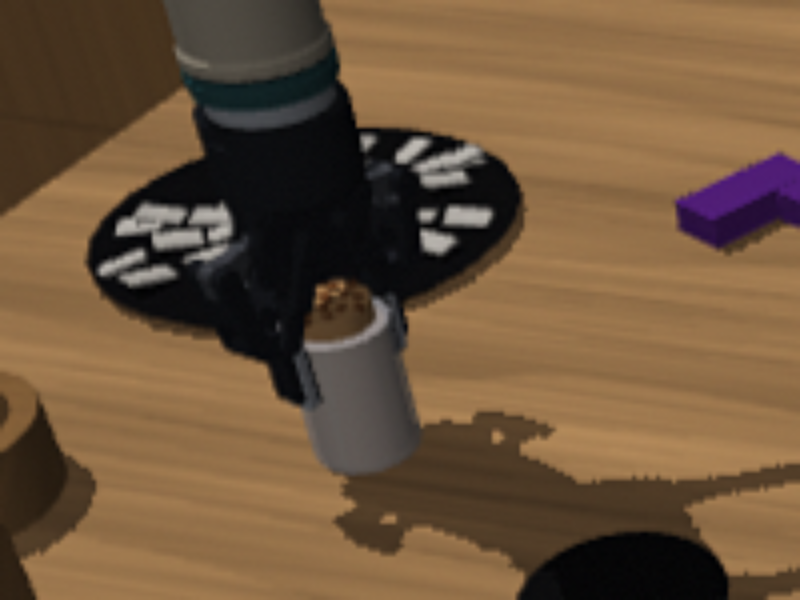

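```bash
python3 - <<'E'
from h import *
plan(570,-370,250,-14.6)
E
```

```text
pos [ 499.9 -462.5   43.9] jaw -14.8 q6 -0.59 shift [-206.2   44.6 -107.1] turn -0.2 or 179.8
```

{"fn": "step_arm", "kwargs": {"targets": [[[-15, 0, 0], 0], [[-50, 0, 0], 0], [[-100, 0, 0], 0], [[-150, 0, 0], 0], [[-190, 10, -20], 0], [[-206, 25, -55], 0], [[-206, 38, -90], 0], [[-206, 45, -107], 0], [[-206, 45, -107], 0], [[-206, 45, -107], 0], [[-206, 45, -107], 0]]}}

```text
clock: 31.3
position: [0.5693, -0.3711, 0.2478]
ee_rot: [-0.431, -0.56, -0.432, 0.561]
contact_force: [-0.3, -0.5, -2.4]
width: 0.0587
```

```bash
python3 w.py coaster 599 -259 0 0 coas2
```

```text
t 31.35 [ 569.3 -371.2  247.8] F [ 0.4  0.3 -1.5] w 58.6
[([320.0, 78.0], 10598, 0.85)]
pred origin px [319.  82.]
fit [ 9.9000e-01  5.9943e+02 -2.5834e+02  1.0000e-02]
```

View pics/w_coas2.png

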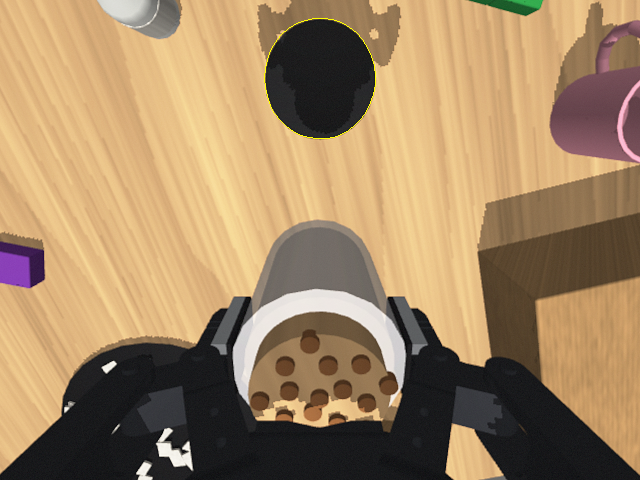

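```bash
python3 - <<'E'
from h import *
plan(626,-160,230,-14.6)
E
```

```text
pos [ 569.3 -371.2  247.9] jaw -14.9 q6 -0.42 shift [  17.9    0.6 -218.6] turn -0.3 or 179.7
```

{"fn": "step_arm", "kwargs": {"targets": [[[3, 0, -40], 0], [[8, 0, -85], 0], [[12, 0, -130], 0], [[16, 0, -170], 0], [[18, 0, -200], 0], [[18, 0, -213], 0], [[18, 0, -218], 0], [[18, 0, -218], 0], [[18, 0, -218], 0]]}}

```text
clock: 32.3
position: [0.6257, -0.1609, 0.2306]
ee_rot: [-0.431, -0.56, -0.431, 0.561]
contact_force: [0.1, 1.0, -1.5]
width: 0.0588
```

```bash
python3 w.py pot 661 -26.3 0 0 pot1
```

```text
t 32.35 [ 625.6 -161.   230.5] F [-0.9 -0.4 -2.2] w 58.7
[([317.0, 44.0], 9247, 0.6)]
pred origin px [318.  54.]
fit [ 9.6000e-01  6.6009e+02 -2.5670e+01  1.0000e-02]
```

View pics/w_pot1.png

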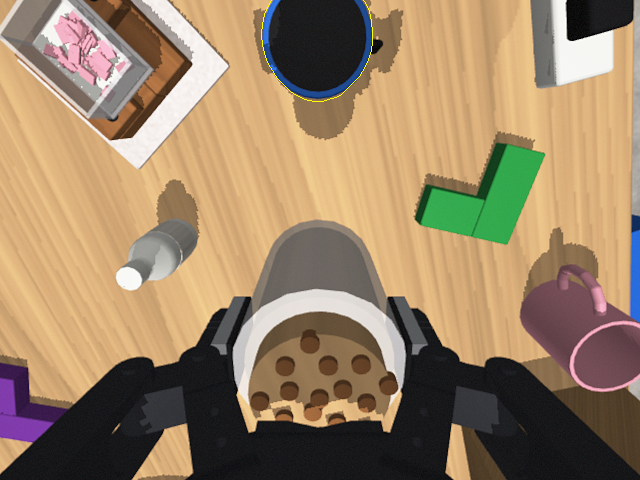

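```bash
python3 - <<'E'
from h import *
plan(629.9,-142.6,48,-14.6)
E
```

```text
pos [ 625.6 -160.8  230.5] jaw -14.9 q6 -0.1 shift [182.5  -0.6 -18.8] turn -0.3 or 179.7
```

{"fn": "step_arm", "kwargs": {"targets": [[[40, 0, -15], 0], [[80, -0.5, -19], 0], [[120, -0.5, -19], 0], [[148, -0.5, -19], 0], [[165, -0.5, -19], 0], [[175, -0.5, -19], 0], [[180, -0.5, -19], 0], [[182, -0.5, -19], 0], [[182, -0.5, -19], 0], [[182, -0.5, -19], 0]]}}

```text
clock: 33.4
position: [0.631, -0.141, 0.0496]
ee_rot: [0.432, 0.561, 0.431, -0.56]
contact_force: [0.1, 0.3, -1.6]
width: 0.0584
```

```bash
python3 - <<'E'
from h import *
state();plan(629.9,-142.6,44.2,-14.6)
E
```

```text
t 33.4 [ 631.  -141.    49.6] F [ 0.1  0.3 -1.6] w 58.4
pos [ 631.  -141.    49.6] jaw -14.8 q6 -0.07 shift [ 5.4 -0.6  1.9] turn -0.2 or 179.8
```

{"fn": "step_arm", "kwargs": {"targets": [[[2, -0.5, 1.5], 0], [[3.5, -0.5, 1.5], 0], [[4.5, -0.5, 1.5], 0], [[5, -0.5, 1.5], 0], [[5.3, -0.5, 1.5], 0], [[5.3, -0.5, 1.5], 0], [[5.3, -0.5, 1.5], 0]]}}

```text
clock: 34.1
position: [0.6293, -0.1419, 0.0439]
ee_rot: [0.432, 0.56, 0.432, -0.56]
contact_force: [-2.9, 0.6, 6.1]
width: 0.0585
```

```bash
python3 - <<'E'
from h import *
state();plan(629.9,-142.6,44,-14.6)
E
```

```text
t 34.1 [ 629.3 -141.9   43.9] F [-2.9  0.6  6.1] w 58.5
pos [ 629.3 -141.9   43.9] jaw -14.8 q6 -0.07 shift [-0.1  0.7  0.5] turn -0.2 or 179.8
```

Standing on the table (upward force 6 N). Releasing and rising.

{"fn": "step_arm", "kwargs": {"targets": [[[0, 0, 0], 0], [[0, 0, 0], 0], [[0, 0, 0], 0], [[0, 0, 0], 0], [[0, 0, 0], 0]], "grip": 0}}

```text
clock: 34.6
position: [0.6294, -0.142, 0.043]
ee_rot: [0.432, 0.56, 0.432, -0.56]
contact_force: [0.7, 0.6, 0.5]
width: 0.0852
```

{"fn": "step_arm", "kwargs": {"targets": [[[-15, 0, 0], 0], [[-40, 0, 0], 0], [[-80, 0, 0], 0], [[-125, 0, 0], 0], [[-170, 0, 0], 0], [[-190, 0, 0], 0], [[-190, 0, 0], 0], [[-190, 0, 0], 0]]}}

```text
clock: 35.4
position: [0.629, -0.1418, 0.2328]
ee_rot: [-0.432, -0.56, -0.432, 0.56]
contact_force: [-0.8, 0.2, -1.0]
width: 0.0856
```

```bash
python3 - <<'E'
from bp import *
p=manip.get_image('wrist'); cv2.imwrite('pics/j2.png',p['image'][:,:,::-1])
uv=proj(p,np.array([[.6297,-.142,.085]]))[0];print(uv)
c,r=int(uv[0]),int(uv[1])
im=p['image'];sub=im[r-55:r+55,c-50:c+50].astype(int); m=((sub.min(2)>190)&(sub.max(2)-sub.min(2)<25)).astype(np.uint8)
pts=np.argwhere(m)[:,::-1].astype(np.float32); e=cv2.fitEllipse(cv2.convexHull(pts)); print(len(pts),e,back(p,e[0][0]+c-50,e[0][1]+r-55,85))
plan(492.5,438.8,230,90)
print(np.degrees(np.arctan2(438.8,492.5)))
E
```

```text
[319.71029696 220.00285424]
1179 ((49.82783126831055, 53.26918411254883), (66.83734130859375, 69.43781280517578), 89.27281951904297) [ 629.36516073 -140.34068125   85.        ]
pos [ 628.5 -141.7  231.6] jaw -14.8 q6 -0.07 shift [   2.5 -279.4 -526.6] turn 75.2 or -104.8
41.6999031250851
```

View pics/j2.png

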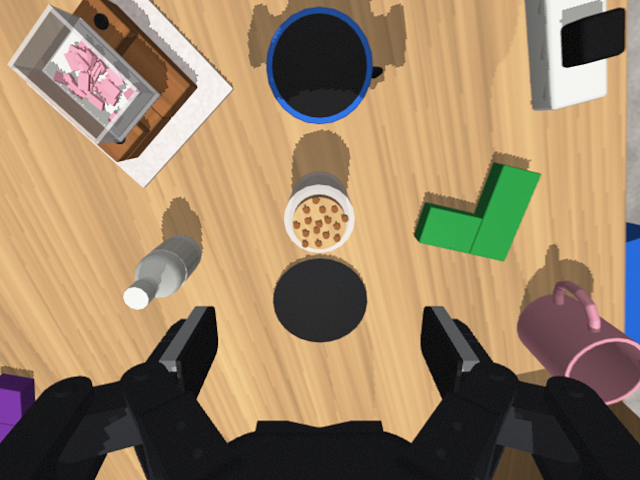

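```bash
python3 - <<'E'
from h import *
plan(492.5,438.8,200,60)
E
```

```text
pos [ 628.5 -141.7  231.6] jaw -14.8 q6 -0.07 shift [  32.5 -279.4 -526.6] turn -74.8 or 105.2
```

{"fn": "step_arm", "kwargs": {"targets": [[[0, -20, -38], -7], [[0, -42, -80], -14], [[0, -65, -122], -21], [[0, -88, -165], -28], [[0, -110, -207], -35], [[0, -132, -250], -42], [[0, -155, -292], -49], [[0, -178, -335], -56], [[5, -200, -377], -63], [[10, -222, -418], -70], [[20, -243, -458], -75], [[28, -262, -494], -75], [[32, -274, -516], -75], [[32, -279, -526], -75], [[32, -279, -526], -75], [[32, -279, -526], -75], [[32, -279, -526], -75]]}}

```text
clock: 37.15
position: [0.4943, 0.4362, 0.2013]
ee_rot: [0.683, 0.182, 0.683, -0.182]
contact_force: [-0.4, 0.2, 0.2]
width: 0.0855
```

```bash
python3 w.py tape 492.5 438.8 0 0 tape1; python3 - <<'E'
from h import *
plan(492.5,438.8,10,60)
E
```

```text
t 37.2 [494.3 436.3 201.6] F [-0.9  0.6  0.1] w 85.7
[([321.0, 208.0], 2676, 0.6)]
pred origin px [321. 203.]
fit [  0.76 493.65 438.39   0.  ]
pos [494.3 436.4 201.6] jaw 60.1 q6 -0.43 shift [191.6   1.1  -2.8] turn 0.1 or -179.9
```

View pics/w_tape1.png

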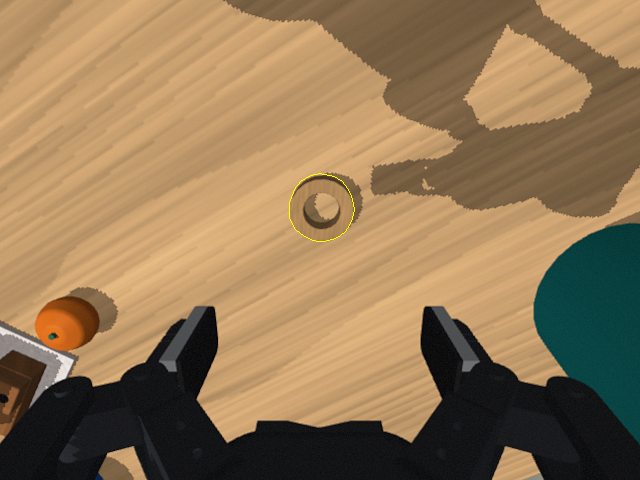

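```bash
python3 - <<'E'
from h import *
plan(493.6,438.5,8,60)
E
```

```text
pos [494.3 436.4 201.6] jaw 60.1 q6 -0.43 shift [193.6   1.4  -1.7] turn 0.1 or -179.9
```

{"fn": "step_arm", "kwargs": {"targets": [[[50, 1.5, -2], 0], [[100, 1.5, -2], 0], [[140, 1.5, -2], 0], [[165, 1.5, -2], 0], [[180, 1.5, -2], 0], [[189, 1.5, -2], 0], [[193, 1.5, -2], 0], [[193, 1.5, -2], 0], [[193, 1.5, -2], 0], [[193, 1.5, -2], 0]]}}

```text
clock: 38.25
position: [0.4933, 0.4405, 0.0095]
ee_rot: [0.684, 0.182, 0.683, -0.181]
contact_force: [-0.8, 0.1, -0.2]
width: 0.0858
```

{"fn": "step_arm", "kwargs": {"targets": [[[0, 0, 0], 0], [[0, 0, 0], 0], [[0, 0, 0], 0], [[0, 0, 0], 0], [[0, 0, 0], 0], [[0, 0, 0], 0], [[0, 0, 0], 0], [[0, 0, 0], 0]], "grip": 1, "grip_force": 35}}

```text
clock: 39.05
position: [0.4929, 0.4404, 0.0093]
ee_rot: [0.684, 0.182, 0.683, -0.181]
contact_force: [-1.1, -0.3, 4.9]
width: 0.0576
```

```bash
python3 - <<'E'
from h import *
p=manip.get_image('wrist'); cv2.imwrite('pics/d6.png',p['image'][:,:,::-1]); state(); plan(599.5,-258.5,210,-14.6)
E
```

```text
t 39.1 [492.9 440.3   9.3] F [-0.7 -1.   5.7] w 57.6
pos [492.9 440.3   9.3] jaw 60.2 q6 -0.43 shift [-201.1 -553.5  439.5] turn 74.8 or -105.2
```

View pics/d6.png

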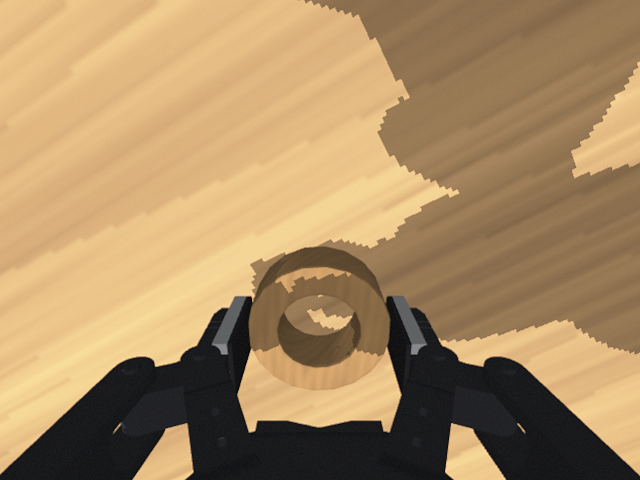

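{"fn": "step_arm", "kwargs": {"targets": [[[-15, 0, 0], 0], [[-50, 0, 0], 0], [[-100, 0, 0], 0], [[-150, 0, 0], 0], [[-200, 0, 0], 0], [[-200, -38, 30], 7], [[-200, -76, 60], 14], [[-200, -114, 90], 21], [[-200, -152, 120], 28], [[-200, -190, 150], 35], [[-200, -228, 181], 42], [[-200, -266, 211], 49], [[-200, -304, 241], 56], [[-200, -342, 271], 63], [[-200, -380, 302], 70], [[-200, -418, 332], 75], [[-200, -456, 362], 75], [[-200, -490, 389], 75], [[-200, -520, 412], 75], [[-200, -540, 428], 75]]}}

```text
clock: 41.1
position: [0.5959, -0.2442, 0.2076]
ee_rot: [-0.431, -0.56, -0.431, 0.561]
contact_force: [0.6, 0.9, -0.9]
width: 0.058
```

```bash
python3 - <<'E'
from h import *
state(); plan(599.8,-257.3,200,-14.6)
E
```

```text
t 41.1 [ 595.9 -244.2  207.6] F [ 0.6  0.9 -0.9] w 58.0
pos [ 595.9 -244.2  207.6] jaw -14.9 q6 -0.24 shift [ 7.6  7.1 11.7] turn -0.3 or 179.7
```

{"fn": "step_arm", "kwargs": {"targets": [[[20, 7, 12], 0], [[60, 7, 12], 0], [[100, 7, 12], 0], [[140, 7, 12], 0], [[165, 7, 12], 0], [[178, 7, 12], 0], [[184, 7, 12], 0], [[186, 7, 12], 0], [[186, 7, 12], 0], [[186, 7, 12], 0]]}}

```text
clock: 42.1
position: [0.6008, -0.255, 0.0237]
ee_rot: [0.433, 0.561, 0.431, -0.56]
contact_force: [-0.4, -0.5, -0.3]
width: 0.058
```

```bash
python3 - <<'E'
from h import *
p=manip.get_image('wrist'); cv2.imwrite('pics/d7.png',p['image'][:,:,::-1])
state(); plan(599.8,-257.3,15.5,-14.6)
E
```

```text
t 42.15 [ 600.7 -255.    23.7] F [-0.2  0.2  0.2] w 58.1
pos [ 600.7 -255.    23.7] jaw -14.8 q6 -0.25 shift [ 8.2 -0.3  2.5] turn -0.2 or 179.8
```

View pics/d7.png

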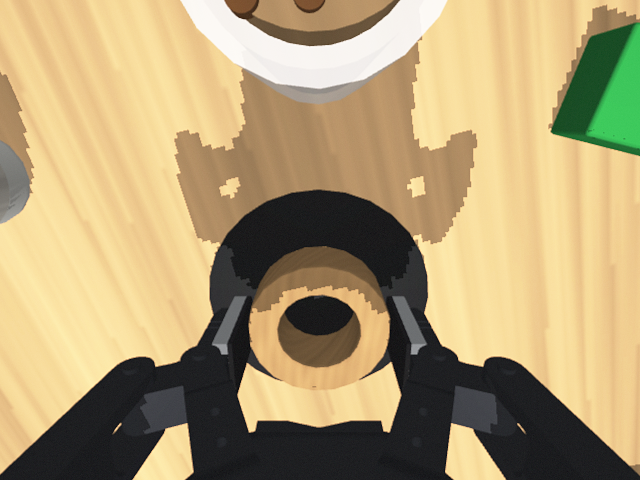

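{"fn": "step_arm", "kwargs": {"targets": [[[2, 0, 2], 0], [[4, 0, 2], 0], [[6, 0, 2], 0], [[7, 0, 2], 0], [[7.6, 0, 2], 0], [[7.8, 0, 2], 0], [[7.8, 0, 2], 0]]}}

```text
clock: 42.85
position: [0.5991, -0.2565, 0.0154]
ee_rot: [-0.432, -0.56, -0.432, 0.56]
contact_force: [-0.8, 0.4, 5.3]
width: 0.0579
```

```bash
python3 - <<'E'
from h import *
state(); plan(599.8,-257.3,15.3,-14.6)
E
```

```text
t 42.85 [ 599.1 -256.5   15.4] F [-0.8  0.4  5.3] w 57.9
pos [ 599.1 -256.5   15.4] jaw -14.8 q6 -0.25 shift [0.1 0.9 0.6] turn -0.2 or 179.8
```

{"fn": "step_arm", "kwargs": {"targets": [[[0, 0, 0], 0], [[0, 0, 0], 0], [[0, 0, 0], 0], [[0, 0, 0], 0], [[0, 0, 0], 0]], "grip": 0}}

```text
clock: 43.35
position: [0.5992, -0.2564, 0.0142]
ee_rot: [-0.431, -0.56, -0.432, 0.56]
contact_force: [-0.5, -0.9, 0.2]
width: 0.0854
```

{"fn": "step_arm", "kwargs": {"targets": [[[-15, 0, 0], 0], [[-40, 0, 0], 0], [[-80, 0, 0], 0], [[-125, 0, 0], 0], [[-170, 0, 0], 0], [[-200, 0, 0], 0], [[-200, 0, 0], 0], [[-200, 0, 0], 0]]}}

```text
clock: 44.15
position: [0.5993, -0.2565, 0.215]
ee_rot: [0.432, 0.56, 0.431, -0.56]
contact_force: [-0.8, -0.0, -1.2]
width: 0.0857
```

```bash
python3 w.py tape 599.4 -258.4 6 0 tape2; python3 w.py coaster 599.4 -258.4 0 0 coas3
```

```text
t 44.2 [ 598.7 -256.1  213.5] F [ 0.7  0.6 -1. ] w 85.4
[([318.0, 210.0], 2458, 0.97)]
pred origin px [319. 205.]
fit [   0.74  598.21 -258.65    0.  ]
t 44.3 [ 598.3 -256.   212.3] F [-0.2 -0.6  0.6] w 85.4
[([321.0, 201.0], 6798, 0.73)]
pred origin px [321. 205.]
fit [   0.73  599.28 -258.54    0.  ]
```

View pics/w_tape2.png

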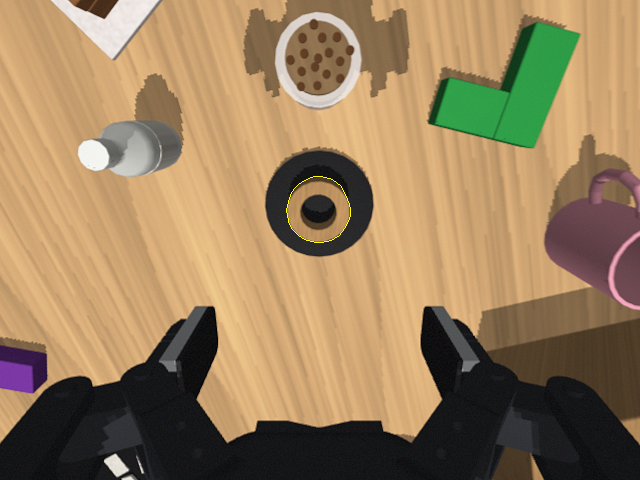

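The tape is within about 1 mm of the coaster centre. Final overall check with the overhead and scene cameras.

```bash
python3 - <<'E'
from h import *
p=manip.get_image('top'); q=manip.get_image('scene')
cv2.imwrite('pics/tf.png',p['image'][:,:,::-1]);cv2.imwrite('pics/sf.png',q['image'][:,:,::-1])
for n,g,z in (('glue_bottle',(.4635,-.161),0),('tangerine',(.4665,.151),0),('stick_jar',(.629,-.142),0),('petal_box',(.48,.0127),.046),('pot',(.66,-.026),0)):
    G=manip.regions_of(p,n)
    u=proj(p,place(np.array([[0,0,20.]]),*g,0,z))[0]
    G=[k for k in G if np.hypot(*(np.argwhere(k['region']).mean(0)[::-1]-u))<15]
    if G: print(n,np.round(fit([(p,G[0]['region'])],n,*g,z),1))
    else: print(n,'no region')
state()
E
```

```text
glue_bottle no region
tangerine [  0.9 467.4 151.5  -0. ]
stick_jar [   0.9  628.8 -141.8    0. ]
petal_box [  0.9 478.8  13.3 119.9]
pot [  0.8 660.7 -26.2   0. ]
t 44.7 [ 599.2 -256.5  214. ] F [-0.4 -0.1 -0.5] w 85.5
```

View pics/tf.png

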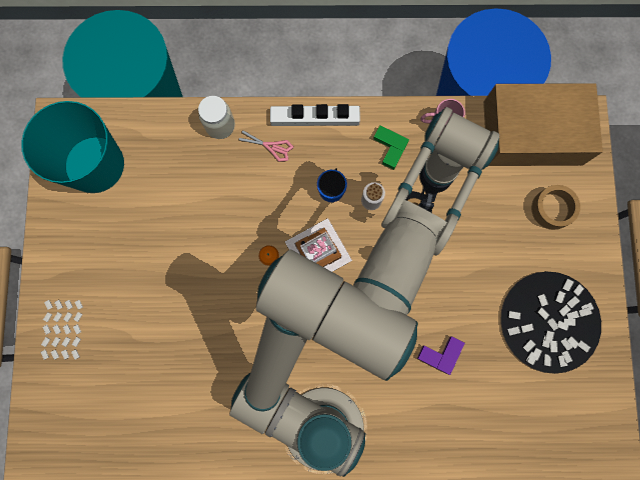

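View pics/sf.png

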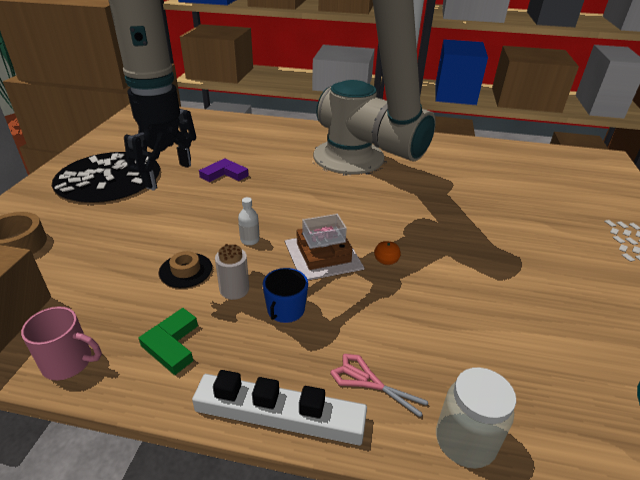

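The pictures show everything in its place. The bottle is at (248,223) in the scene picture, the same pixel as at the start, and the tangerine at (387,253) hasn't moved either. The arm is clear of everything, so I'm handing in.

```bash
python3 -c "
from rig import manip
print(manip.sign_off())"
```

```text
the job is handed in; nothing more can be done
None
```

The job is done and handed in at about 45 s of the 122 s allowed. No contact force reported between moves was above about 7 N.

What I did, with the last camera fits:
- **Thick block:** it lies flat on the board and aligned with its edges, its centre about 1.5 mm from the board's centre.
- **Thin block:** it lies on top, turned half round. The two outlines agree within about 1 mm and 1°.
- **Petal box:** it stands on the middle of the stand, about 1 mm off centre.
- **Jar of sticks:** it stands about 1 mm from the midpoint by the overhead fit and 1.7 mm by the wrist rim fit. The measured pot-to-coaster distance was 240.4 mm, against 240 mm given.
- **Tape:** it lies flat on the coaster, about 1 mm off centre.
- **Tangerine:** fitted within 1 mm of its starting place.
- **Glue bottle:** it stands at the same pixel as before in the scene view. The final overhead fit for it failed because the arm hid it, so that check is by eye only.

Agreement between the checks:
- The first overhead and scene fits disagreed by a few mm, up to about 10 mm for the pot, so I placed everything by close wrist-camera fits.
- The wrist-camera fits for the tape and coaster had low overlap (about 0.74), because the tape's hole and the tape itself hide part of the outlines. The placing still looked right in the picture.

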